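# Stand a fallen sample bottle on a rack-and-pinion stage and set the stage without backlash

## Robot

A 6-joint arm with a two-finger parallel gripper is mounted at the origin on the work surface. World frame = base frame: x ahead of the robot, y to its left, z up, the work surface at z = 0. Lengths are in m, angles in degrees, forces in N, time in s.
With the tool pointing down it reaches from about 0.325 to 0.85 m from the base axis. Payload 4.4 kg.
Tool frame: the origin (TCP) lies at the very end of the fingers, on their centre line; the grasp point (between the pads) lies 19 mm behind it; z points along the fingers, y is the direction in which the jaws open and shut (so a half turn about z gives the same grasp; the last joint's range is limited). The gripper opens to 94 mm and grips with 3 to 60 N. Pads are 16 mm wide; open, the fingers measure 119 mm over their backs; the gripper's body (75 mm by 177 mm) begins 78 mm behind the grasp point.
Start: joints at [-83.222, 11.837, 88.321, -0, 79.842, -8.623], TCP at [0.153, -0.554, 0.205] pointing down, gripper open.
Joint ranges: [-156.59, 156.59], [-49.26, 127.26], [12.9, 141.05], [-63.56, 243.56], [4.71, 150.69], [-161.64, 161.64]. Speed limits (degrees/s): [159.86, 159.86, 180, 180, 180, 180].

## Interface

Orientations are given as a 3x3 rotation matrix whose columns are the frame's x, y, z axes.
In Python, from plant import arm gives the robot as it stands.
- The arm moves only by the tool move_arm, never from a script. Its arguments are lists of equal length, an entry for each row: "grip": the opening, from 0 (shut) to 1 (fully open); "travel": the shift along the tool's x, y, z in m, a list of three; "roll": the turn about the tool's z in degrees. A call has 1 to 5 rows; each row shifts and turns the commanded pose from where the row before left it, along the tool's axes as they then stand; what a row does not reach is not made up. A row lasts 1/8 s, in which the tool goes at most 62.5 mm and 10.7 degrees, less where a joint would pass 70% of its speed; a pose out of reach is approached as far as the arm can. A call with a gripper value outside its range is refused whole. The fingers move at their own pace and stop on an object; "squeeze" is the grip in N (left out, the last holds). Time passes only in rows, so rows that do not move let the fingers close. It gives the time, the measured TCP pose, the force and the opening at its end, in the units of the state.
- arm.state(): the state, without advancing time (a new reading comes with each control period).
- arm.get_image(name): name is "scene" or "side" or "wrist"; returns the picture (420x560x3 uint8, blue, green, red); there is no depth.
- arm.camera_params(name): a dict with "fx", "fy", "cx", "cy" (pixels), "xyz" and "rotation" of the camera in the world. Camera axes: x right, y down, z forward; pixel columns grow to the right and rows downward; lengths in m; the calibration is good to about 2 mm. A picture is of the moment at which its call begins: read the wrist's pose just before it. camera_params takes no time and is no camera call; for the wrist camera it gives the pose at the moment of the call.
- arm.job_done(): hands the job in, once; it reports no verdict.
Trained networks look in the newest picture that a camera, given by its name, has taken for a name from the list of things; names that differ only in an ending like _2 or _b are one class to them, and where a whole thing is asked for, a point or a joint stands for the part that bears it (a point fixed in the world has none). Each returns a list of dicts, best first, with "score" (0 to 1); they miss things now and then, are a little off and sometimes report something else, mostly with a low value. They report only what shows in the picture. A call takes as long as a camera call. They do not tell look-alikes from the thing itself.
- arm.find_in(camera, thing): "centre" ([x, y, z] in m, in the coordinates of the camera as it stood for that picture, good to about 4 mm: the middle of the surface that is visible of it).
The state is a dict: "clock": time; "joints": joint angles; "joint_velocities": joint speeds; "effort": joint torques, N m; "tcp_pos": TCP position; "eef_rot": TCP orientation; "ft_force": force on the tool from outside, world axes, zero at the start; "ft_torque": the same for the moment, N m; "finger_gap": opening from 0.0 (shut) to 1.0 (fully open).
Only numpy, scipy, OpenCV 4.12 (cv2) and the standard library are available. Lean on these libraries where they do the work, as an engineer would, in place of code of your own. Each camera call takes 0.05 s, during which the arm holds its last target.

## Task

Stand the fallen pink bottle upright on the table and let go of it to see that it stands, then take it afresh and set it down upright, without dropping it, on the black pad of the stage's carriage. Then turn the handwheel to run the carriage clearly past the red pointer (by at least 5 mm), and bring it back to the pointer, finishing with a turn in the return direction so that the wheel's backlash is fully taken up on that side; let go and leave it there. Do not disturb the beaker, timer and jar.

Things in the scene. Friction and masses are not known exactly. Their poses are not given: they have to be found in the camera images.
- bottle: pink square bottle with a round white cap, 125 mm long, about 0.16 kg, lying on its side on the table at the start. Origin: centre of its base (bottom face). Its x axis runs from the base to the cap; y and z are square to its flat faces. Body 44 x 44 mm in section and 95 mm long, shoulder at x = 95 mm, neck 24 mm in diameter, cap 32 mm in diameter from x = 103 to 125 mm
- stage: fixed grey stage, 120 x 315 mm, with a scale ledge out to x = 84 mm, lying along its y axis (the outward direction of travel); origin on the table. The handwheel's axis is at y = -115 mm, the pad's centre at y = +20 mm at the start. Turning the wheel clockwise from above runs the carriage outward, 15 mm per rad once the play is used up; the carriage stays where it is left
- pad (a point): centre of the top of the square black pad (72 x 72 mm) on the carriage, 47 mm above the table. The carriage is an aluminium block 106 x 100 mm, its top 3 mm below the pad's. Its y axis is the outward direction of travel, away from the handwheel. It can slide 62 mm outward from its start
- index (a point): tip of the small black index line on the carriage's edge beside the scale, 60 mm along the carriage's own +x from the pad's centre. Its y axis is the outward direction of travel. The carriage is on the pointer when this tip and the pointer's tip have the same y in these axes
- mark (a point): tip of the red pointer, fixed on the white scale beside the carriage (red block 18 x 10 x 28 mm, standing on a 15 mm high ledge); same axes as the index. It stands 18 to 32 mm outward of the index at the start, and 8 mm or so off it sideways
- grip (a point): on the handwheel's vertical axis, 75 mm above the table, in the red bar by which the wheel is turned: bar 70 mm long along this point's x axis, 18 mm thick along y, from 52 to 90 mm above the table, on a black dial 100 mm in diameter whose top is 52 mm above the table. The point turns with the wheel. Turning takes about 0.2 N m
- handwheel (a joint): position of the handwheel within its backlash (free play) on the pinion that drives the carriage, in rad, clockwise from above positive: -0.25 to +0.25. At +0.25 it drives the carriage outward, at -0.25 it drives it back; in between it turns freely and the carriage stands still
- beaker: empty glass beaker, 72 mm in diameter, 95 mm high, a bystander; origin at the centre of its underside
- timer: white digital timer lying flat, 50 x 75 x 22 mm, a bystander; origin at the centre of its underside
- jar: jar with blue cap, 56 mm in diameter, 75 mm high, a bystander; origin at the centre of its underside
Not all that is in view belongs to the job. Of the things shaped like the bottle, the pink one is meant.

How it is judged:
By the outcome, as a careful person would: the job done as asked, in the order asked, and still so for the second after the job is handed in, with the robot touching nothing.
It also fails if it takes over 67 s, if anything falls off the work surface, if the arm or the gripper's body presses on something with over 40 N, if the wrist force passes 120 N, or if a joint passes its speed limit or range.

## Working session

There is one attempt and no reset: what is moved stays moved. The work goes in short steps, Python scripts to look and compute and a tool call to move; the robot and the scene stay as the last step left them, time stands still between calls to the robot, and variables do not carry over. Pictures are saved under pics/ and viewed, and the job is handed in when it is done.

Besides the shell and the picture viewer there is one more tool, called after ">>>" as name(argument=value, ...), one argument or row to a line, values as JSON. move_arm: Moves the arm, as the interface text tells. Its arguments: {"type":"object","properties":{"grip":{"type":"array","items":{"type":"number"}},"travel":{"type":"array","items":{"type":"array","items":{"type":"number"}}},"roll":{"type":"array","items":{"type":"number"}},"squeeze":{"type":"number"}},"required":["grip","travel","roll"]}

```bash
ls; mkdir -p pics; python3 - <<'E'
from plant import arm
import cv2
for n in ["scene","side","wrist"]:
    im=arm.get_image(n); cv2.imwrite(f"pics/a_{n}.png",im); 
    p=arm.camera_params(n); print(n,p)
s=arm.state(); print(s)
E
```

```text
pics
scene {'fx': 417.52978725222465, 'fy': 417.52978725222465, 'cx': 276.4411916655861, 'cy': 211.0429797291237, 'xyz': array([1.23050711, 0.07853788, 0.61931608]), 'rotation': array([[-0.04231689,  0.62276989, -0.78125984],
       [ 0.99886461,  0.0092457 , -0.04673337],
       [-0.02188084, -0.78235042, -0.62245405]])}
side {'fx': 408.99187888185287, 'fy': 408.99187888185287, 'cx': 285.28641675237793, 'cy': 212.25602622006878, 'xyz': array([ 0.25315682, -0.59533507,  0.46330269]), 'rotation': array([[ 0.89993713, -0.21105252,  0.38153635],
       [-0.43581583, -0.40865141,  0.80191557],
       [-0.01333094, -0.88795319, -0.45974061]])}
wrist {'fx': 335.25311803683456, 'fy': 335.25311803683456, 'cx': 282.5766888633678, 'cy': 202.1420990573934, 'xyz': array([ 0.22141244, -0.53635633,  0.3836772 ]), 'rotation': array([[ 0.2657679 , -0.93421342, -0.23793424],
       [-0.96403518, -0.2580314 , -0.06368654],
       [-0.00189769,  0.24630282, -0.96919107]])}
{'clock': 0.15, 'joints': array([-8.32215609e+01,  1.18744916e+01,  8.83843159e+01,  2.29661930e-04,
        7.98405065e+01, -8.62305649e+00]), 'joint_velocities': array([ 0.15307275, -0.15802182, -0.22176407, -0.05793499,  0.04996672,
        0.08428642]), 'effort': array([ 7.87330227e-04, -3.71311855e+01, -2.81813246e+01,  6.99041854e-02,
        3.27350583e-02, -1.01840103e-04]), 'tcp_pos': array([ 0.15262661, -0.5537426 ,  0.20455701]), 'eef_rot': array([[ 9.64088687e-01,  2.65580426e-01, -2.00670548e-04],
       [ 2.65580371e-01, -9.64087186e-01,  1.72170511e-03],
       [ 2.63787273e-04, -1.71317058e-03, -9.99998498e-01]]), 'ft_force': array([0.7650324 , 0.19259856, 0.17857543]), 'ft_torque': array([-0.01819303,  0.03491949,  0.0434604 ]), 'finger_gap': 1.0017128831222022}
```

View pics/a_scene.png

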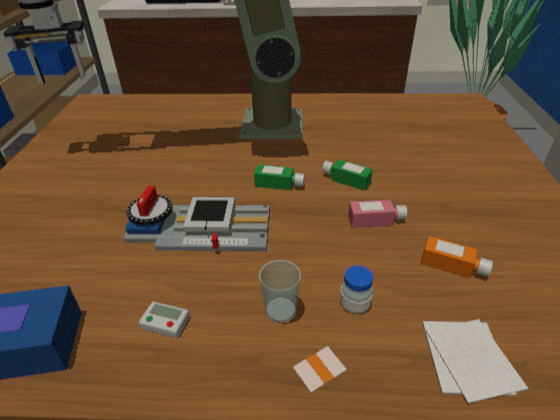

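View pics/a_side.png

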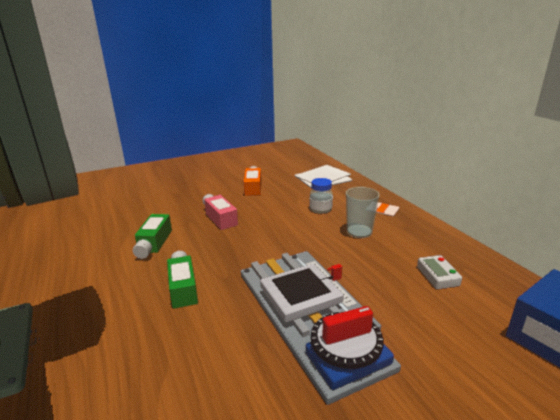

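View pics/a_wrist.png

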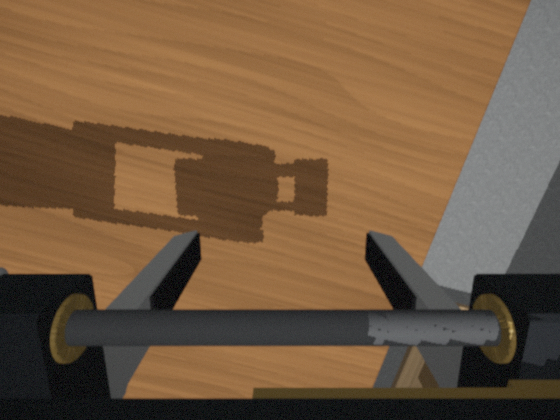

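```bash
cat > h.py <<'E'
import numpy as np, cv2
from plant import arm
def shot(n,f=None):
    p=arm.camera_params(n); im=arm.get_image(n)
    if f: cv2.imwrite("pics/"+f,im)
    return im,p
def proj(p,X):
    X=np.atleast_2d(X); c=(X-p["xyz"])@p["rotation"]
    return np.c_[p["fx"]*c[:,0]/c[:,2]+p["cx"],p["fy"]*c[:,1]/c[:,2]+p["cy"]]
def back(p,uv,z):
    uv=np.atleast_2d(uv).astype(float)
    d=np.c_[(uv[:,0]-p["cx"])/p["fx"],(uv[:,1]-p["cy"])/p["fy"],np.ones(len(uv))]@p["rotation"].T
    return p["xyz"]+d*((z-p["xyz"][2])/d[:,2])[:,None]
def world(p,c): return p["xyz"]+p["rotation"]@np.array(c)
def crop(im,x0,y0,x1,y1,f,name):
    cv2.imwrite("pics/"+name,cv2.resize(im[y0:y1,x0:x1],None,fx=f,fy=f,interpolation=cv2.INTER_CUBIC))
E
python3 - <<'E'
from h import *
for n in ["scene","side"]:
    im,p=shot(n)
    if n=="scene":
        crop(im,110,170,290,270,4.4,"b_scene.png"); crop(im,330,180,430,250,6,"b_bot.png")
    else: crop(im,230,240,410,390,4,"b_side.png")
    for t in ["bottle","stage","pad","index","mark","grip","beaker","timer","jar"]:
        for r in arm.find_in(n,t)[:6]: print(n,t,round(r["score"],2),world(p,r["centre"]).round(4))
    hsv=cv2.cvtColor(im,cv2.COLOR_BGR2HSV)
    b=(350,190,410,240) if n=="scene" else (195,190,245,235)
    print(hsv[213 if n=="scene" else 213, 355 if n=="scene" else 228])
E
```

```text
scene bottle 0.82 [0.3418 0.2113 0.0334]
scene bottle 0.6 [0.3505 0.0304 0.0315]
scene bottle 0.57 [0.5052 0.2544 0.0366]
scene stage 0.67 [ 0.5474 -0.1418  0.0183]
scene pad 0.68 [ 0.5287 -0.1067  0.0466]
scene grip 0.92 [ 0.5237 -0.241   0.0497]
scene beaker 0.83 [0.7614 0.0525 0.063 ]
scene timer 0.75 [ 0.5268 -0.1077  0.0444]
scene timer 0.64 [ 0.7861 -0.1501  0.0225]
scene jar 0.6 [0.7432 0.1866 0.0518]
[177 113 165]
side bottle 0.95 [ 0.3364 -0.0066  0.0439]
side bottle 0.9 [0.4804 0.2223 0.0424]
side bottle 0.75 [0.6068 0.3482 0.0403]
side bottle 0.7 [0.3201 0.189  0.0352]
side stage 0.68 [ 0.4926 -0.2137  0.0367]
side pad 0.89 [ 0.5025 -0.13    0.0392]
side pad 0.53 [0.4758 0.2221 0.0391]
side index 0.7 [ 0.5002 -0.1309  0.0458]
side mark 0.68 [ 0.5924 -0.0952  0.0335]
side mark 0.51 [ 0.497  -0.2572  0.0509]
side mark 0.31 [0.7349 0.0354 0.0672]
side grip 0.56 [ 0.5003 -0.2599  0.0541]
side grip 0.16 [0.7129 0.1683 0.0461]
side beaker 0.95 [0.7286 0.0351 0.0673]
side timer 0.63 [ 0.7708 -0.164   0.0241]
side timer 0.61 [ 0.5036 -0.261   0.055 ]
side jar 0.74 [0.7107 0.168  0.0427]
side jar 0.44 [0.7316 0.0347 0.0678]
[178 140 142]
```

```bash
ls pics
```

```text
a_scene.png
a_side.png
a_wrist.png
b_bot.png
b_scene.png
b_side.png
```

```bash
cat >> h.py <<'E'
from scipy.optimize import minimize, least_squares
def pinkmask(im,box):
    hsv=cv2.cvtColor(im,cv2.COLOR_BGR2HSV)
    m=(((hsv[...,0]>165))&(hsv[...,1]>60)&(hsv[...,2]>60)).astype(np.uint8)
    k=np.zeros_like(m); x0,y0,x1,y1=box; k[y0:y1,x0:x1]=1; m*=k
    m=cv2.morphologyEx(m,cv2.MORPH_OPEN,np.ones((2,2)))
    pts=np.argwhere(m)[:,::-1].astype(np.int32)
    return m,cv2.convexHull(pts)
E
python3 - <<'E'
from h import *
V=[]
for n,box in (("scene",(335,190,420,240)),("side",(190,185,250,240))):
    im=cv2.imread(f"pics/a_{n}.png"); p=arm.camera_params(n)
    m,h=pinkmask(im,box); H=np.zeros(m.shape,np.uint8); cv2.fillConvexPoly(H,h,1)
    x,y,w,hh=cv2.boundingRect(h); print(n,x,y,w,hh,H.sum()); V.append((p,H))
def cost(q):
    x,y,t=q[0],q[1],q[2]; a=np.array([np.cos(t),np.sin(t),0]); b=np.array([-a[1],a[0],0])
    P=[np.array([x,y,0])+a*u+b*v+np.array([0,0,w]) for u in(0,.095) for v in(-.022,.022) for w in (0,.044)]
    c=0
    for p,H in V:
        uv=proj(p,P); hull=cv2.convexHull(uv.astype(np.float32))
        M=np.zeros((H.shape[0],H.shape[1]),np.uint8); cv2.fillConvexPoly(M,(hull*16).round().astype(np.int32),1,shift=4)
        c+=1-(M&H).sum()/((M|H).sum())
    return c
best=None
for t in np.radians([50,70,90,110,130]):
    r=minimize(cost,[.49-.045*np.cos(t),.235-.045*np.sin(t),t],method="Nelder-Mead",options=dict(initial_simplex=[[.49-.045*np.cos(t)+a,.235-.045*np.sin(t)+b,t+c] for a,b,c in((0,0,0),(.02,0,0),(0,.02,0),(0,0,.3))],maxiter=300))
    if best is None or r.fun<best.fun: best=r
print(best.fun,best.x[:2],np.degrees(best.x[2]))
E
```

```text
scene 350 201 48 27 1149
side 206 197 32 33 736
0.27337963515437913 [0.48709077 0.20402278] 90.5768777110646
```

View pics/b_scene.png

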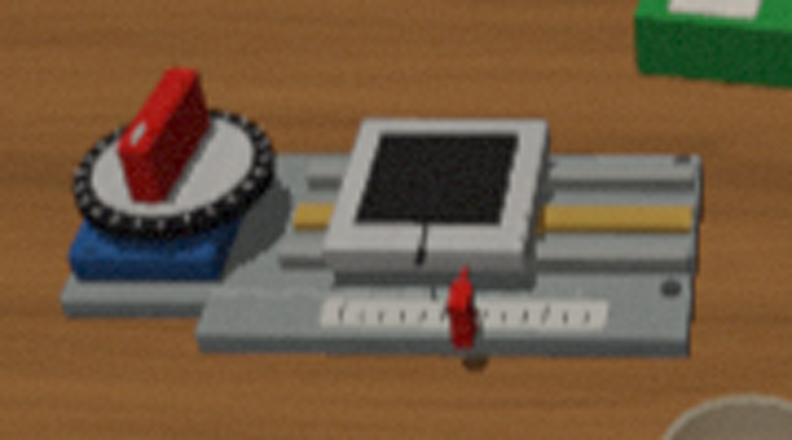

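View pics/b_side.png

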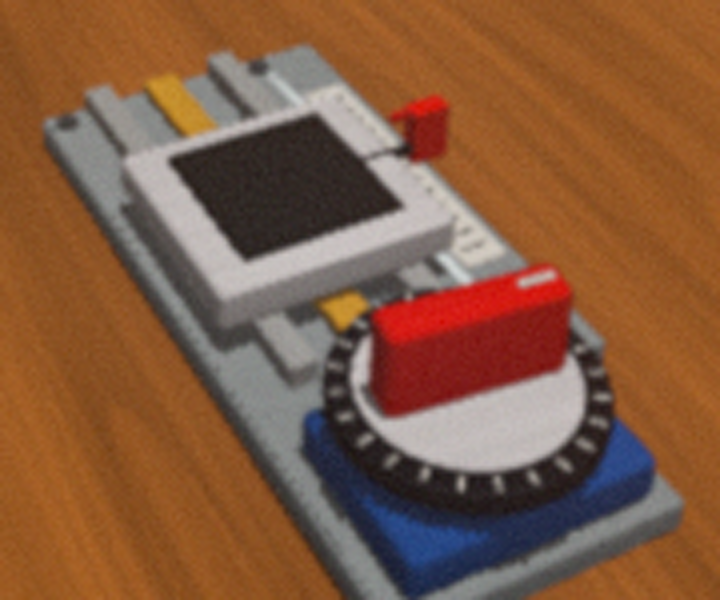

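View pics/b_bot.png

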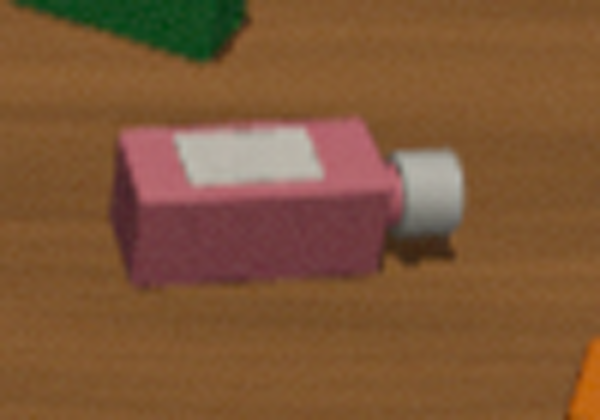

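```bash
cat >> h.py <<'E'
def pose():
    s=arm.state(); R=s["eef_rot"]; return s["tcp_pos"],np.degrees(np.arctan2(R[1,0],R[0,0]))
def plan(target,yaw,n,start=None,kr=None):
    """rows in tool axes; kr: number of rows in which to turn"""
    p,y=start if start else pose(); p=np.array(p,float); kr=kr or n
    dy=(yaw-y+180)%360-180; t=np.array(target,float); p0=p.copy(); y0=y
    T=[];Rl=[]
    for i in range(n):
        a=np.radians(y); x=np.array([np.cos(a),np.sin(a)]); yy=np.array([np.sin(a),-np.cos(a)])
        d=p0+(t-p0)*(i+1)/n-p
        tr=[round(float(d[:2]@x),4),round(float(d[:2]@yy),4),round(float(-d[2]),4)]
        r=round(-(y0+dy*min(1,(i+1)/kr)-y),1)
        p=p+np.r_[x*tr[0]+yy*tr[1],-tr[2]]; y=y-r
        T.append(tr);Rl.append(r)
    for i in range(0,n,5): print("travel",T[i:i+5],"roll",Rl[i:i+5])
    print("end",p.round(4),round(y,2))
E
python3 - <<'E'
from h import *
p=arm.camera_params("scene")
print(back(p,[(352.8,227.7),(393.3,225.3)],0),back(p,[(350,201.7),(390,200)],.044))
plan([.487,.24,.22],90,15)
E
```

```text
[[0.51091364 0.2068993  0.        ]
 [0.50104347 0.29888385 0.        ]] [[0.47200516 0.20047634 0.044     ]
 [0.46440736 0.29125064 0.044     ]]
travel [[0.0355, -0.0451, -0.001], [0.0394, -0.0419, -0.0009], [0.0428, -0.0384, -0.001], [0.0459, -0.0344, -0.001], [0.0488, -0.0304, -0.001]] roll [np.float64(-5.0), np.float64(-4.9), np.float64(-5.0), np.float64(-5.0), np.float64(-5.0)]
travel [[0.0513, -0.0259, -0.0009], [0.0533, -0.0215, -0.001], [0.0549, -0.0168, -0.001], [0.0562, -0.0119, -0.0009], [0.0571, -0.007, -0.001]] roll [np.float64(-4.9), np.float64(-5.0), np.float64(-5.0), np.float64(-5.0), np.float64(-4.9)]
travel [[0.0574, -0.0021, -0.001], [0.0574, 0.0029, -0.001], [0.0569, 0.0079, -0.0009], [0.056, 0.0129, -0.001], [0.0547, 0.0176, -0.001]] roll [np.float64(-5.0), np.float64(-5.0), np.float64(-5.0), np.float64(-4.9), np.float64(-5.0)]
end [0.487 0.24  0.22 ] 90.0
```

>>> move_arm(
  grip=[1,1,1,1,1],
  travel=[
    [0.0355,-0.0451,-0.001],
    [0.0394,-0.0419,-0.001],
    [0.0428,-0.0384,-0.001],
    [0.0459,-0.0344,-0.001],
    [0.0488,-0.0304,-0.001],
  ],
  roll=[-5,-5,-5,-5,-5],
)

```text
clock: 1.78
tcp_pos: [0.2643, -0.2879, 0.2107]
eef_rot: [[0.76, 0.65, 0.001], [0.65, -0.76, -0.001], [0.0, 0.001, -1.0]]
ft_force: [0.7, -0.5, -0.7]
finger_gap: 1.0
```

>>> move_arm(
  grip=[1,1,1,1,1],
  travel=[
    [0.0513,-0.0259,-0.001],
    [0.0533,-0.0215,-0.001],
    [0.0549,-0.0168,-0.001],
    [0.0562,-0.0119,-0.001],
    [0.0571,-0.007,-0.001],
  ],
  roll=[-5,-5,-5,-5,-5],
)

```text
clock: 2.4
tcp_pos: [0.3751, -0.0226, 0.216]
eef_rot: [[0.414, 0.91, 0.002], [0.91, -0.414, -0.001], [0.0, 0.002, -1.0]]
ft_force: [0.2, -0.6, 0.3]
finger_gap: 0.997
```

>>> move_arm(
  grip=[1,1,1,1,1],
  travel=[
    [0.0574,-0.0021,-0.001],
    [0.0574,0.0029,-0.001],
    [0.0569,0.0079,-0.001],
    [0.056,0.0129,-0.001],
    [0.0547,0.0176,-0.001],
  ],
  roll=[-5,-5,-5,-5,-5],
)

```text
clock: 3.02
tcp_pos: [0.485, 0.2432, 0.2207]
eef_rot: [[-0.01, 1.0, 0.001], [1.0, 0.01, -0.0], [-0.0, 0.001, -1.0]]
ft_force: [1.1, -0.5, 0.8]
finger_gap: 1.006
```

```bash
python3 - <<'E'
from h import *
im,p=shot("wrist","c_wrist.png"); print(pose(),arm.state()["clock"])
E
```

```text
(array([0.48686133, 0.24900722, 0.22025131]), np.float64(90.8960943360948)) 3.075
```

View pics/c_wrist.png

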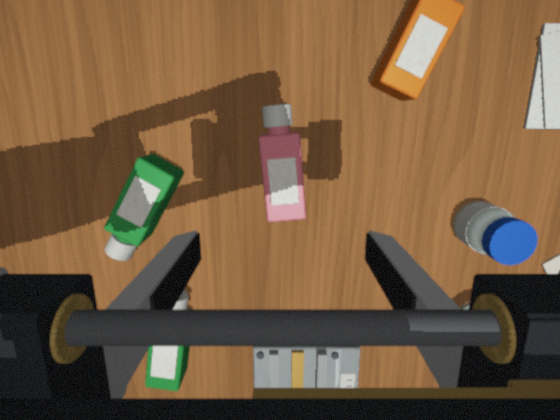

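```bash
python3 - <<'E'
from h import *
im,p=shot("wrist","c2_wrist.png"); print(pose(),arm.state()["clock"])
crop(im,230,90,340,240,4,"c2_crop.png")
m,h=pinkmask(im,(240,100,330,230)); r=cv2.minAreaRect(h); print(r, cv2.boxPoints(r))
print(back(p,cv2.boxPoints(r),.044))
print(p["xyz"])
E
```

```text
(array([0.48545345, 0.24547854, 0.21998237]), np.float64(90.73831192889524)) 3.125
((281.2657775878906, 180.524658203125), (93.32649230957031, 40.09427261352539), 83.9909896850586) [[256.44385 136.21643]
 [296.3178  132.01917]
 [306.0877  224.83289]
 [266.21375 229.03015]]
[[0.45922188 0.30019805 0.044     ]
 [0.50067328 0.30513611 0.044     ]
 [0.51413643 0.204224   0.044     ]
 [0.46981806 0.19865045 0.044     ]]
[0.48533115 0.3180088  0.39978152]
```

View pics/c2_crop.png

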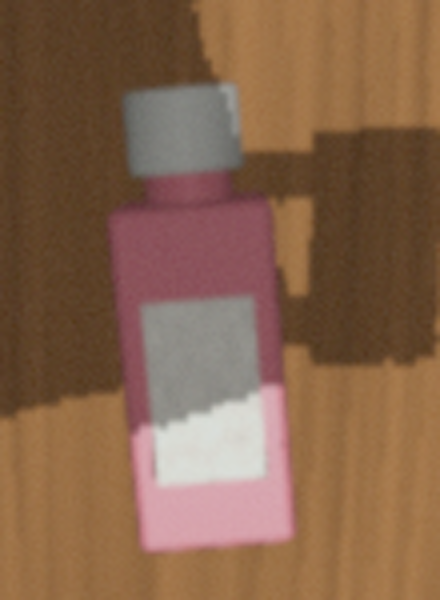

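```bash
python3 - <<'E'
from h import *
p=arm.camera_params("wrist")
P=back(p,[(257.5,143.25),(297.5,140),(265.75,227),(303.25,224.5)],.044); print(P.round(4))
s=(P[0]+P[1])/2; b=(P[2]+P[3])/2; d=(s-b)[:2]; print(b,np.linalg.norm(d),np.degrees(np.arctan2(d[1],d[0])),np.linalg.norm(P[0]-P[1]),np.linalg.norm(P[2]-P[3]))
c=back(p,[(261.25,112.75),(289,111)],.025); print(c)  # cap end
a=d/np.linalg.norm(d); print("cap117",b[:2]+a*.117, s[:2]+a*.022)
E
```

```text
[[0.4587 0.2889 0.044 ]
 [0.5005 0.2928 0.044 ]
 [0.4674 0.1969 0.044 ]
 [0.5091 0.2003 0.044 ]]
[0.48824578 0.19858585 0.044     ] 0.09262491551846933 95.36516618225039 0.04195610268593827 0.041820349377305666
[[0.46153063 0.31999468 0.025     ]
 [0.49143033 0.32220903 0.025     ]]
cap117 [0.47730592 0.31507328] [0.477528  0.3127086]
```

```bash
python3 - <<'E'
from h import *
plan([.4775,.313,.05],95.4,4,start=([.4856,.2458,.22],90.8))
plan([.4775,.313,.05],95.4,4)
E
```

```text
travel [[0.0168, -0.0018, 0.0425], [0.0169, -0.0014, 0.0425], [0.0169, -0.0011, 0.0425], [0.0169, -0.0008, 0.0425]] roll [-1.2, -1.1, -1.2, -1.1]
end [0.4775 0.313  0.05  ] 95.4
travel [[0.0169, -0.0018, 0.0425], [0.0169, -0.0014, 0.0425], [0.017, -0.0011, 0.0425], [0.017, -0.0007, 0.0425]] roll [np.float64(-1.2), np.float64(-1.1), np.float64(-1.2), np.float64(-1.2)]
end [0.4775 0.313  0.05  ] 95.44
```

>>> move_arm(
  grip=[1,1,1,1,1],
  travel=[
    [0.0168,-0.0018,0.0425],
    [0.0169,-0.0014,0.0425],
    [0.0169,-0.0011,0.0425],
    [0.0169,-0.0008,0.0425],
    [0,0,0],
  ],
  roll=[-1.2,-1.1,-1.2,-1.1,0],
)

```text
clock: 3.75
tcp_pos: [0.4729, 0.3067, 0.0467]
eef_rot: [[-0.088, 0.996, -0.008], [0.996, 0.088, -0.004], [-0.003, -0.009, -1.0]]
ft_force: [0.9, -0.2, 0.1]
finger_gap: 1.001
```

```bash
python3 - <<'E'
from h import *
im,p=shot("wrist","d_wrist.png"); print(pose(),arm.state()["clock"])
print(proj(p,[(.4775,.313,.022),(.4883,.1974,.044)]))
E
```

```text
(array([0.47537373, 0.30726948, 0.04932035]), np.float64(94.99333440976609)) 3.8
[[291.09969248 220.89351316]
 [291.43006489 399.21151214]]
```

View pics/d_wrist.png

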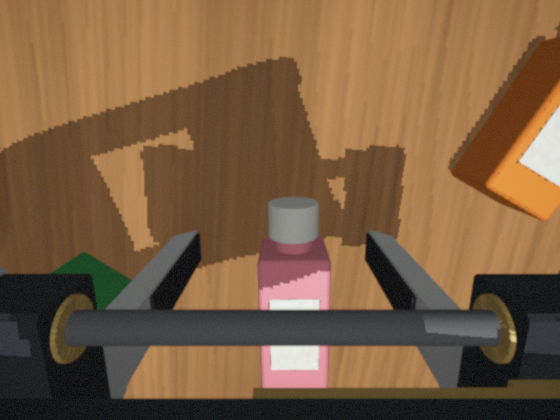

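>>> move_arm(
  grip=[1,1,1,1,1],
  travel=[
    [0.006,0.002,0.022],
    [0,0,0.022],
    [0,0,0],
    [0,0,0],
    [0,0,0],
  ],
  roll=[0,0,0,0,0],
)

```text
clock: 4.42
tcp_pos: [0.4798, 0.3149, 0.0084]
eef_rot: [[-0.087, 0.996, 0.003], [0.996, 0.087, 0.001], [0.001, 0.003, -1.0]]
ft_force: [-0.0, -0.1, -0.5]
finger_gap: 1.0
```

>>> move_arm(
  grip=[0.5,0.25,0.25,0.25,0.25],
  travel=[
    [0,0,0],
    [0,0,0],
    [0,0,0],
    [0,0,0],
    [0,0,0],
  ],
  roll=[0,0,0,0,0],
  squeeze=5,
)

```text
clock: 5.05
tcp_pos: [0.4782, 0.3146, 0.0064]
eef_rot: [[-0.087, 0.996, -0.0], [0.996, 0.087, -0.0], [-0.0, -0.0, -1.0]]
ft_force: [0.9, 0.4, -0.4]
finger_gap: 0.502
```

```bash
python3 - <<'E'
from h import *
im,p=shot("wrist","e_wrist.png"); print(pose(),arm.state()["clock"],arm.state()["finger_gap"])
E
```

```text
(array([0.4781901 , 0.31454362, 0.00635212]), np.float64(95.00197445908749)) 5.1 0.4628570242817856
```

View pics/e_wrist.png

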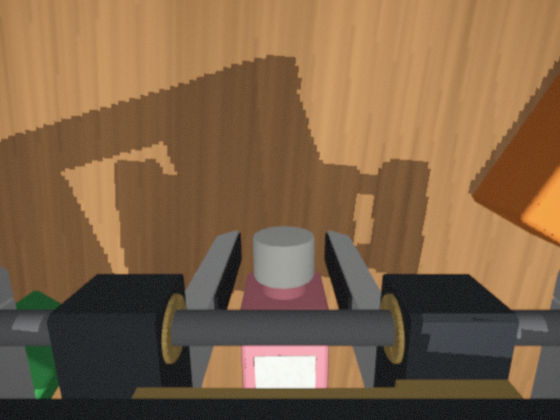

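>>> move_arm(
  grip=[0.2,0.2,0.2,0.2],
  travel=[
    [0,0,0.001],
    [0,0,0],
    [0,0,0],
    [0,0,0],
  ],
  roll=[0,0,0,0],
  squeeze=5,
)

```text
clock: 5.6
tcp_pos: [0.4783, 0.3146, 0.0054]
eef_rot: [[-0.087, 0.996, 0.0], [0.996, 0.087, 0.0], [0.0, 0.0, -1.0]]
ft_force: [-0.0, 1.0, -0.7]
finger_gap: 0.339
```

```bash
python3 -c "
import numpy as np
R=np.hypot(117.7,24.4);a=np.arctan2(24.4,117.7)
t=np.radians(np.arange(0,91,9))
x=R*np.cos(a+t);z=R*np.sin(a+t)
print(np.c_[np.diff(x),-np.diff(z)].round(1), z[-1]-19)"
```

```text
[[ -5.3 -18.1]
 [ -8.  -17.1]
 [-10.6 -15.6]
 [-12.9 -13.7]
 [-14.9 -11.6]
 [-16.5  -9.1]
 [-17.7  -6.4]
 [-18.5  -3.5]
 [-18.9  -0.6]
 [-18.7   2.4]] 98.70000000000002
```

>>> move_arm(
  grip=[0.2,0.2,0.2,0.2,0.2],
  travel=[
    [-0.0053,0,-0.0181],
    [-0.008,0,-0.0171],
    [-0.0106,0,-0.0156],
    [-0.0129,0,-0.0137],
    [0,0,0],
  ],
  roll=[0,0,0,0,0],
)

```text
clock: 6.22
tcp_pos: [0.483, 0.2774, 0.072]
eef_rot: [[-0.085, 0.996, 0.003], [0.996, 0.085, 0.002], [0.001, 0.004, -1.0]]
ft_force: [0.1, 2.1, 2.0]
finger_gap: 0.338
```

```bash
python3 - <<'E'
from h import *
im,p=shot("wrist","f_wrist.png"); 
im,p=shot("scene","f_scene.png"); print(pose(),arm.state()["clock"],arm.state()["finger_gap"])
crop(im,300,120,460,240,4,"f_sc.png")
E
```

```text
(array([0.48250278, 0.27842278, 0.07095351]), np.float64(94.95352295687165)) 6.325 0.3377864567150646
```

View pics/f_sc.png

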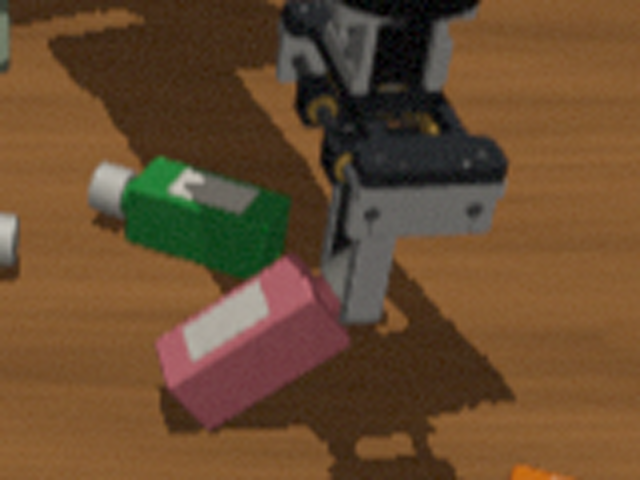

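The bottle (crop ~(250,340)) is tilted about 35° with its base edge on the table and the cap pivoting between the fingers. I'll continue the arc.

>>> move_arm(
  grip=[0.2,0.2,0.2,0.2,0.2],
  travel=[
    [-0.0149,0,-0.0116],
    [-0.0165,0,-0.0091],
    [-0.0177,0,-0.0064],
    [-0.0185,0,-0.0035],
    [0,0,0],
  ],
  roll=[0,0,0,0,0],
)

```text
clock: 6.95
tcp_pos: [0.4875, 0.2088, 0.1006]
eef_rot: [[-0.084, 0.996, -0.0], [0.996, 0.084, -0.0], [-0.0, -0.0, -1.0]]
ft_force: [0.1, 0.9, -2.5]
finger_gap: 0.339
```

```bash
python3 - <<'E'
from h import *
im,p=shot("side","g_side.png"); 
crop(im,150,100,290,240,4,"g_sd.png")
im,p=shot("scene","g_scene.png"); print(pose(),arm.state()["clock"],arm.state()["finger_gap"])
crop(im,300,120,460,240,4,"g_sc.png")
E
```

```text
(array([0.48716162, 0.21013226, 0.10027741]), np.float64(94.93336633710112)) 7.05 0.34052568235319447
```

View pics/g_sc.png

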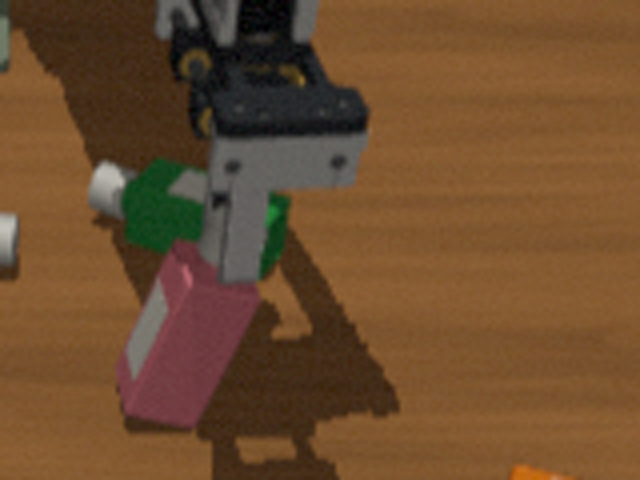

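View pics/g_sd.png

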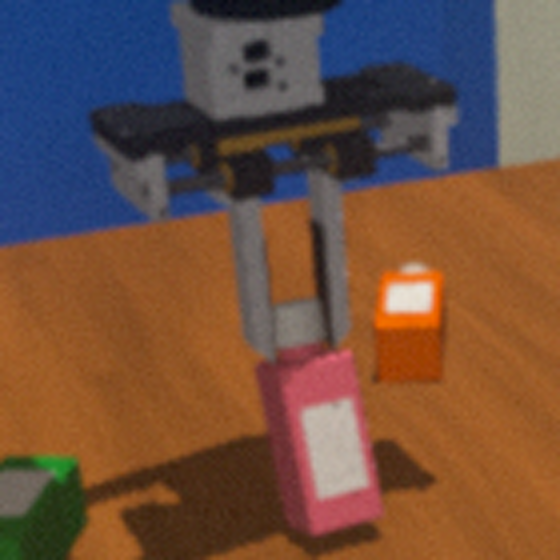

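>>> move_arm(
  grip=[0.2,0.2],
  travel=[
    [0,0,0],
    [0,0,0],
  ],
  roll=[0,0],
  squeeze=3.5,
)

```text
clock: 7.3
tcp_pos: [0.4871, 0.211, 0.1003]
eef_rot: [[-0.088, 0.996, -0.001], [0.996, 0.088, -0.0], [0.0, -0.001, -1.0]]
ft_force: [-0.1, -0.5, -1.5]
finger_gap: 0.336
```

```bash
python3 - <<'E'
from h import *
im,p=shot("scene","h_scene.png"); print(pose(),arm.state()["clock"],arm.state()["finger_gap"],arm.state()["ft_force"])
crop(im,300,120,460,240,4,"h_sc.png")
E
```

```text
(array([0.48711846, 0.21096122, 0.10032407]), np.float64(95.04608737127488)) 7.35 0.3403918185780461 [ 0.61270142  0.12456011 -1.38725321]
```

View pics/h_sc.png

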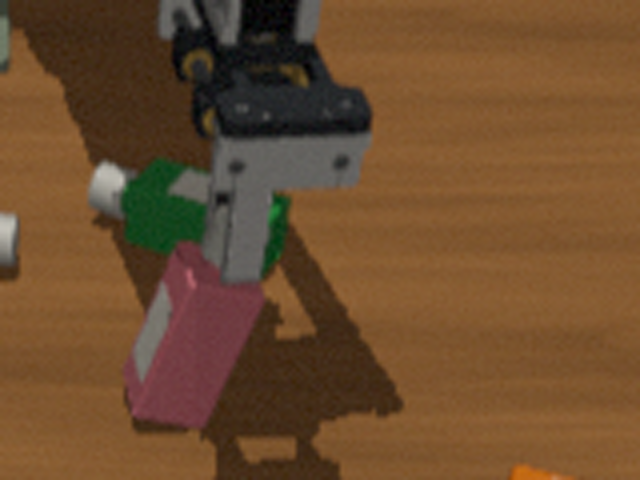

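```bash
python3 - <<'E'
from h import *
p=arm.camera_params("scene")
for z in (0,.003): print(back(p,[(333.3,224.5),(351.3,227)],z))
# predict bottom corners for tilt th with pivot
g=np.array([.4872,.2110,.1193]); a=np.radians(95); ax=np.array([np.cos(a),np.sin(a),0]); lat=np.array([np.sin(a),-np.cos(a),0]);up=np.array([0,0,1.])
for th in (15,20,25,30):
    t=np.radians(th); A=ax*np.sin(t)+up*np.cos(t); N=-ax*np.cos(t)+up*np.sin(t)  # bottle axis, top-face normal
    base=g-A*.1177-N*.0024
    c=[base+s*lat*.022+n*N*.022 for s in(-1,1) for n in(-1,1)]
    print(th,np.round([q[2] for q in c],4),((proj(p,c)-[300,120])*4).round(0).tolist())
E
```

```text
[[0.50049009 0.16381265 0.        ]
 [0.50854745 0.20377021 0.        ]]
[[0.50402633 0.16339957 0.003     ]
 [0.51204466 0.20316358 0.003     ]]
15 [-0.0007  0.0107 -0.0007  0.0107] [[195.0, 381.0], [124.0, 369.0], [209.0, 430.0], [136.0, 418.0]]
20 [0.0004 0.0154 0.0004 0.0154] [[178.0, 381.0], [109.0, 364.0], [191.0, 430.0], [120.0, 413.0]]
25 [0.0023 0.0209 0.0023 0.0209] [[160.0, 379.0], [94.0, 357.0], [173.0, 428.0], [104.0, 406.0]]
30 [0.0052 0.0272 0.0052 0.0272] [[144.0, 376.0], [80.0, 349.0], [156.0, 425.0], [90.0, 398.0]]
```

>>> move_arm(
  grip=[0.2,0.2,0.2,0.2,0.2],
  travel=[
    [-0.009,0,-0.0006],
    [-0.009,0,0.0003],
    [-0.008,0,0.0009],
    [-0.0075,0,0.0013],
    [0,0,0],
  ],
  roll=[0,0,0,0,0],
)

```text
clock: 7.98
tcp_pos: [0.4909, 0.1764, 0.0993]
eef_rot: [[-0.086, 0.996, 0.001], [0.996, 0.086, -0.0], [-0.0, 0.001, -1.0]]
ft_force: [-0.9, -1.3, 4.6]
finger_gap: 0.338
```

```bash
python3 - <<'E'
from h import *
im,p=shot("scene","i_scene.png"); print(pose(),arm.state()["clock"],arm.state()["finger_gap"],arm.state()["ft_force"])
crop(im,270,120,430,240,4,"i_sc.png")
E
```

```text
(array([0.49085848, 0.17671267, 0.09933765]), np.float64(94.96071078091273)) 8.025 0.33446785612903185 [-0.89146586 -1.44073269  3.42497945]
```

View pics/i_sc.png

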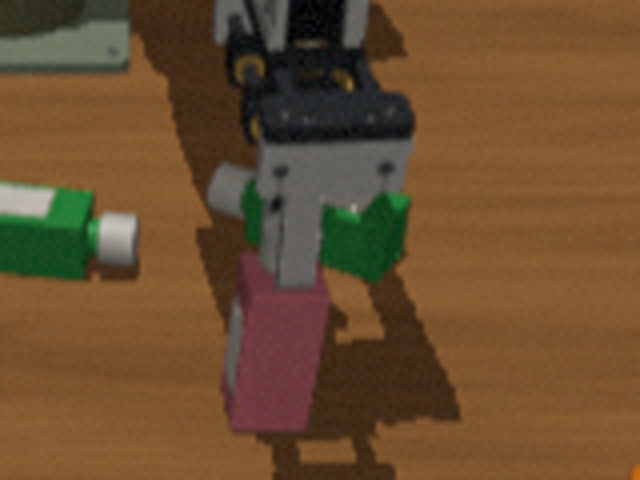

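```bash
python3 - <<'E'
from h import *
p=arm.camera_params("scene")
g=np.array([.4909,.1767,.1183]); a=np.radians(95); ax=np.array([np.cos(a),np.sin(a),0]); lat=np.array([np.sin(a),-np.cos(a),0]);up=np.array([0,0,1.])
for th in (-5,0,3,6,9,12):
    t=np.radians(th); A=ax*np.sin(t)+up*np.cos(t); N=-ax*np.cos(t)+up*np.sin(t)
    base=g-A*.1177-N*.0024
    c=[base+lat*.022+n*N*.022+A*h for h in (0,.095) for n in(-1,1)]
    print(th,np.round([q[2] for q in c],4)[:2],((proj(p,c)-[270,120])*4).round(0).tolist())
E
```

```text
-5 [ 0.0032 -0.0007] [[343.0, 425.0], [265.0, 434.0], [344.0, 290.0], [261.0, 299.0]]
0 [0.0006 0.0006] [[324.0, 430.0], [246.0, 433.0], [340.0, 293.0], [257.0, 297.0]]
3 [-0.0005  0.0018] [[313.0, 432.0], [236.0, 432.0], [338.0, 295.0], [255.0, 296.0]]
6 [-0.0013  0.0033] [[302.0, 433.0], [225.0, 431.0], [335.0, 297.0], [253.0, 294.0]]
9 [-0.0018  0.0051] [[291.0, 434.0], [215.0, 429.0], [332.0, 299.0], [251.0, 292.0]]
12 [-0.0019  0.0072] [[280.0, 435.0], [204.0, 426.0], [330.0, 301.0], [250.0, 290.0]]
```

>>> move_arm(
  grip=[0.2,0.2,0.5,0.7,0.8],
  travel=[
    [-0.003,0,0],
    [0,0,0],
    [0,0,0],
    [0,0,0],
    [0,0,0],
  ],
  roll=[0,0,0,0,0],
)

```text
clock: 8.65
tcp_pos: [0.4902, 0.1743, 0.0982]
eef_rot: [[-0.087, 0.996, -0.001], [0.996, 0.087, -0.0], [0.0, -0.001, -1.0]]
ft_force: [-0.4, 0.7, 0.5]
finger_gap: 0.618
```

>>> move_arm(
  grip=[0.8,0.8,0.8],
  travel=[
    [0,0,0],
    [0,0,0],
    [0,0,-0.04],
  ],
  roll=[0,0,0],
)

```text
clock: 9.02
tcp_pos: [0.4873, 0.1735, 0.1356]
eef_rot: [[-0.087, 0.996, -0.008], [0.996, 0.087, -0.002], [-0.001, -0.009, -1.0]]
ft_force: [0.5, 0.2, 0.4]
finger_gap: 0.797
```

```bash
python3 - <<'E'
from h import *
im,p=shot("side","j_side.png"); 
crop(im,130,100,290,240,4,"j_sd.png")
im,p=shot("scene","j_scene.png"); print(pose(),arm.state()["clock"],arm.state()["finger_gap"],arm.state()["ft_force"])
crop(im,270,120,430,240,4,"j_sc.png")
im,p=shot("wrist","j_wrist.png"); 
E
```

```text
(array([0.49401306, 0.17486586, 0.14281869]), np.float64(95.0008200463576)) 9.125 0.8005160550891789 [ 1.04416327 -0.52664752  0.03057336]
```

View pics/j_sc.png

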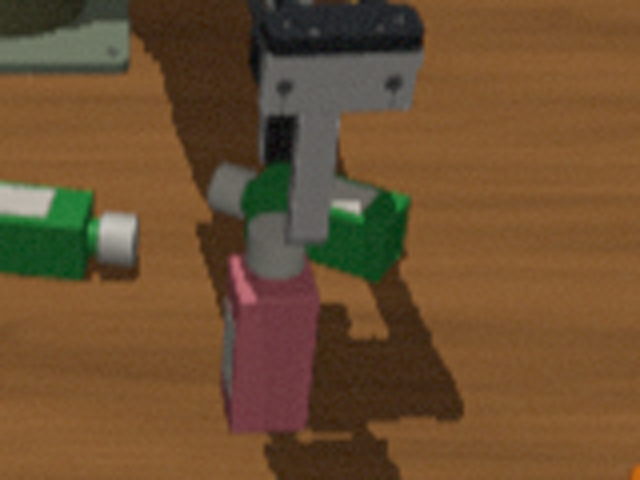

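View pics/j_wrist.png

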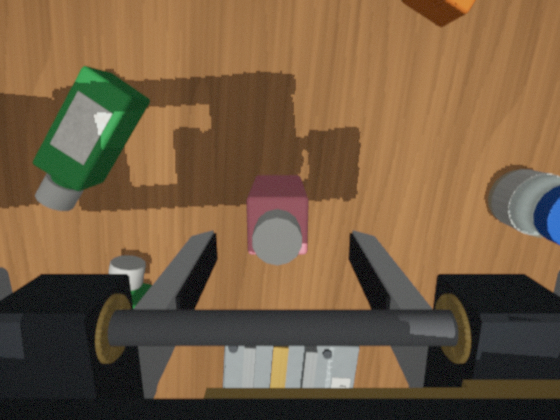

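View pics/j_sd.png

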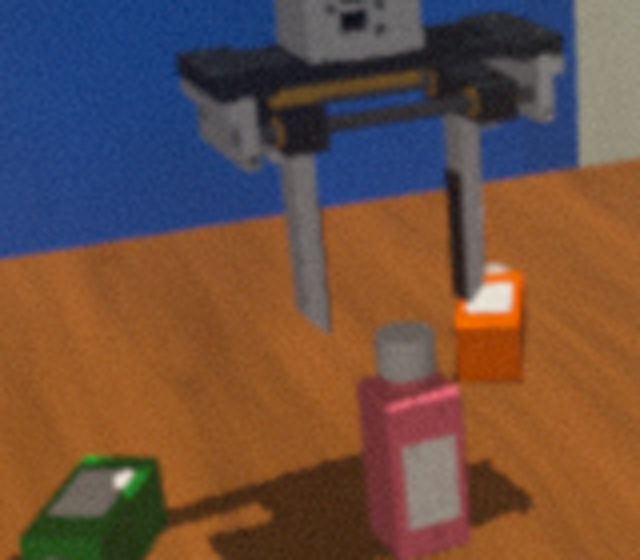

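```bash
python3 - <<'E'
from h import *
im,p=shot("wrist","k_wrist.png"); print(pose()); crop(im,210,150,350,290,4,"k.png")
print(back(p,[(277,236)],.125), proj(p,[np.r_[pose()[0][:2],.125]]))
E
```

```text
(array([0.49126316, 0.17431077, 0.13935436]), np.float64(95.00041115796138))
[[0.489341   0.17327563 0.125     ]] [[280.25247961 234.66922498]]
```

View pics/k.png

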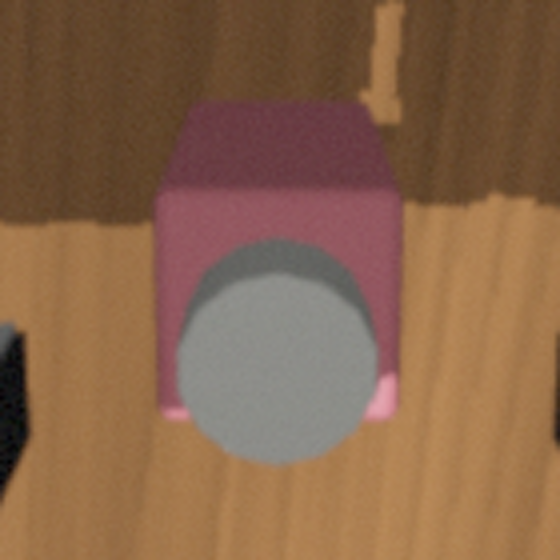

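>>> move_arm(
  grip=[0.9,0.9,0.9,0.9,0.9],
  travel=[
    [-0.004,-0.001,0],
    [0,0,0.03],
    [0,0,0.03],
    [0,0,0.022],
    [0,0,0],
  ],
  roll=[0,0,0,0,0],
)

```text
clock: 9.85
tcp_pos: [0.4867, 0.1693, 0.0536]
eef_rot: [[-0.087, 0.996, -0.007], [0.996, 0.087, -0.001], [-0.001, -0.007, -1.0]]
ft_force: [1.2, 0.2, -0.1]
finger_gap: 0.901
```

>>> move_arm(
  grip=[0.3,0.3,0.3,0.3,0.3],
  travel=[
    [0,0,0],
    [0,0,0],
    [0,0,0],
    [0,0,0],
    [0,0,0],
  ],
  roll=[0,0,0,0,0],
  squeeze=20,
)

```text
clock: 10.48
tcp_pos: [0.4903, 0.1702, 0.0571]
eef_rot: [[-0.087, 0.996, 0.001], [0.996, 0.087, 0.0], [0.0, 0.001, -1.0]]
ft_force: [-0.0, -0.2, 1.1]
finger_gap: 0.469
```

```bash
python3 - <<'E'
from h import *
print(pose(),arm.state()["clock"],arm.state()["finger_gap"],arm.state()["ft_force"])
im=cv2.imread("pics/j_wrist.png")
im,p=shot("wrist","l_wrist.png")
E
```

```text
(array([0.49032476, 0.17018101, 0.05707792]), np.float64(94.99977034265628)) 10.475 0.4694182467454957 [-0.04454322 -0.16454003  1.14685779]
```

View pics/l_wrist.png

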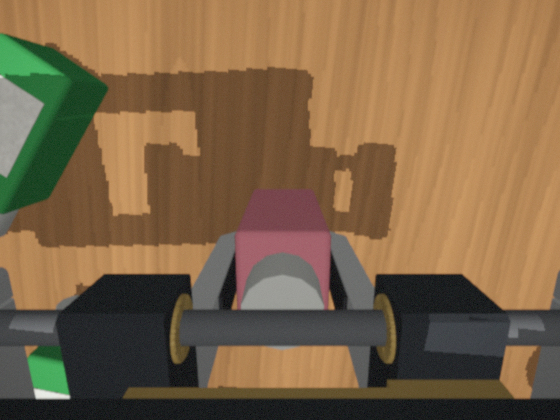

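```bash
python3 - <<'E'
from h import *
sc=np.array([(382,134),(518,136),(503,224),(356,222)])/4.4+[110,170]
sd=np.array([(168,160),(318,112),(402,206),(248,260)])/4+[230,240]
for n,uv in (("scene",sc),("side",sd)):
    p=arm.camera_params(n); P=back(p,uv,.047); print(n,P[:,:2].round(4).tolist(),P.mean(0).round(4))
    print([np.linalg.norm(P[i]-P[i-1]).round(4) for i in range(4)])
# outward direction
p=arm.camera_params("scene"); P=back(p,sc,.047); d=(P[1]+P[2]-P[0]-P[3])/2; print("yaw",np.degrees(np.arctan2(d[1],d[0])))
# stage front edge, ledge corner bottoms z=0
e=np.array([(200,350),(688,354)])/4.4+[110,170]; P=back(p,e,.0);d=P[1]-P[0]; print(P,np.degrees(np.arctan2(d[1],d[0])),np.linalg.norm(d))
p=arm.camera_params("side"); P=back(p,sd,.047); d=(P[0]+P[1]-P[2]-P[3])/2; print("yaw",np.degrees(np.arctan2(d[1],d[0])))
im,_=shot("scene"); 
# bar top in scene / side z=.09
b=np.array([(120,148),(165,72),(205,75),(160,160)])/4.4+[110,170]
print("bar sc",back(arm.camera_params("scene"),b,.09))
b=np.array([(372,318),(548,262),(575,290),(388,345)])/4+[230,240]
print("bar sd",back(p,b,.09))
E
```

```text
scene [[0.476, -0.1485], [0.4767, -0.0772], [0.5478, -0.075], [0.5475, -0.1476]] [ 0.512  -0.1121  0.047 ]
[np.float64(0.0715), np.float64(0.0714), np.float64(0.0711), np.float64(0.0726)]
side [[0.471, -0.0815], [0.5438, -0.0796], [0.5425, -0.1519], [0.4725, -0.1534]] [ 0.5075 -0.1166  0.047 ]
[np.float64(0.0718), np.float64(0.0728), np.float64(0.0723), np.float64(0.07)]
yaw 89.55336897530658
[[ 0.59021504 -0.22319304  0.        ]
 [ 0.58833287  0.01625735  0.        ]] 90.45035591212914 0.23945778747949392
yaw 90.06289796799167
bar sc [[ 0.54544649 -0.25583333  0.09      ]
 [ 0.48224495 -0.25213579  0.09      ]
 [ 0.48463119 -0.23095305  0.09      ]
 [ 0.55449738 -0.23373344  0.09      ]]
bar sd [[ 0.47331632 -0.2431407   0.09      ]
 [ 0.54132453 -0.24627049  0.09      ]
 [ 0.54096174 -0.26196699  0.09      ]
 [ 0.47152437 -0.25628806  0.09      ]]
```

```bash
python3 - <<'E'
from h import *
p,y=pose(); 
plan([p[0],p[1],.137],y,2)
plan([.510,-.095,.137],90,8,start=([p[0],p[1],.137],y))
E
```

```text
travel [[0.0, 0.0, -0.04], [0.0, 0.0, -0.0399]] roll [np.float64(-0.0), np.float64(-0.0)]
end [0.4903 0.1702 0.137 ] 95.0
travel [[-0.0332, -0.0004, -0.0], [-0.0333, -0.0001, -0.0], [-0.0332, 0.0003, -0.0], [-0.0332, 0.0006, -0.0], [-0.0333, 0.0011, -0.0]] roll [np.float64(0.6), np.float64(0.7), np.float64(0.6), np.float64(0.6), np.float64(0.6)]
travel [[-0.0332, 0.0013, -0.0], [-0.0332, 0.0018, -0.0], [-0.0331, 0.0021, -0.0]] roll [np.float64(0.7), np.float64(0.6), np.float64(0.6)]
end [ 0.51  -0.095  0.137] 90.0
```

>>> move_arm(
  grip=[0.3,0.3,0.3,0.3,0.3],
  travel=[
    [0,0,-0.02],
    [0,0,-0.03],
    [0,0,-0.03],
    [-0.0333,-0.0004,0],
    [-0.0333,-0.0001,0],
  ],
  roll=[0,0,0,0.6,0.7],
)

```text
clock: 11.2
tcp_pos: [0.4945, 0.1032, 0.1367]
eef_rot: [[-0.066, 0.998, -0.0], [0.998, 0.066, -0.0], [-0.0, -0.0, -1.0]]
ft_force: [0.7, -0.2, -1.9]
finger_gap: 0.467
```

>>> move_arm(
  grip=[0.3,0.3,0.3,0.3,0.3],
  travel=[
    [-0.0332,0.0003,0],
    [-0.0332,0.0006,0],
    [-0.0333,0.0011,0],
    [-0.0332,0.0013,0],
    [-0.0332,0.0018,0],
  ],
  roll=[0.6,0.6,0.6,0.7,0.6],
)

```text
clock: 11.82
tcp_pos: [0.5064, -0.0629, 0.1359]
eef_rot: [[-0.01, 1.0, -0.002], [1.0, 0.01, 0.001], [0.001, -0.002, -1.0]]
ft_force: [1.0, 0.4, -1.8]
finger_gap: 0.467
```

>>> move_arm(
  grip=[0.3,0.3,0.3],
  travel=[
    [-0.0332,0.002,0],
    [0,0,0],
    [0,0,0],
  ],
  roll=[0.6,0,0],
)

```text
clock: 12.2
tcp_pos: [0.5088, -0.0945, 0.136]
eef_rot: [[0.0, 1.0, -0.002], [1.0, -0.0, 0.001], [0.001, -0.002, -1.0]]
ft_force: [-0.4, 0.3, -2.7]
finger_gap: 0.469
```

```bash
python3 - <<'E'
from h import *
im,p=shot("wrist","m_wrist.png")
print(pose(),arm.state()["clock"],arm.state()["finger_gap"],arm.state()["ft_force"])
im,p=shot("scene","m_scene.png"); crop(im,110,100,290,270,4,"m_sc.png")
E
```

```text
(array([ 0.5088631 , -0.09423623,  0.13608878]), np.float64(90.03453952156927)) 12.25 0.46652835794346914 [-0.5562648  -0.3749759  -1.29188275]
```

View pics/m_wrist.png

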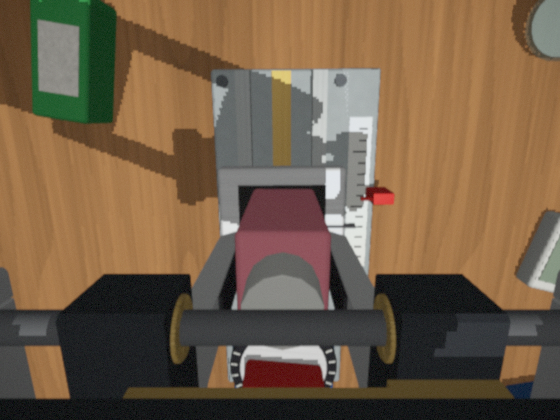

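View pics/m_sc.png

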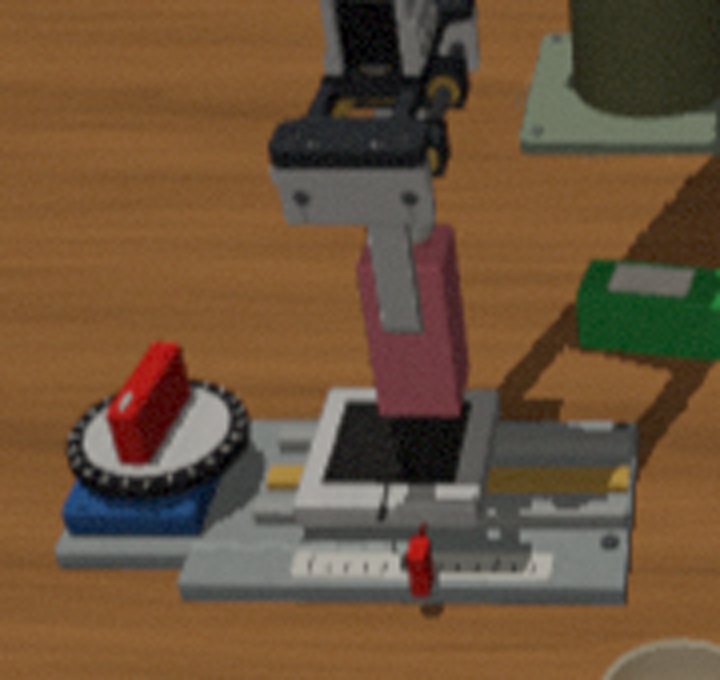

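```bash
python3 - <<'E'
from h import *
im=cv2.imread("pics/m_wrist.png"); p=arm.camera_params("wrist")
crop(im,205,150,405,270,4,"m_w.png")
P=back(p,[(238,185),(326,185)],.047); print(P.round(4), P.mean(0)-[0,.036,0]); print(back(p,[(220,168),(344,168)],.044))
print(back(p,[(355,226),(363,197)],.044))
E
```

```text
[[ 0.4725 -0.0778  0.047 ]
 [ 0.5443 -0.0777  0.047 ]] [ 0.50840616 -0.11374642  0.047     ]
[[ 0.45790781 -0.06432795  0.044     ]
 [ 0.55885208 -0.06417517  0.044     ]]
[[ 0.57049908 -0.11374584  0.044     ]
 [ 0.57577247 -0.08840196  0.044     ]]
```

View pics/m_w.png

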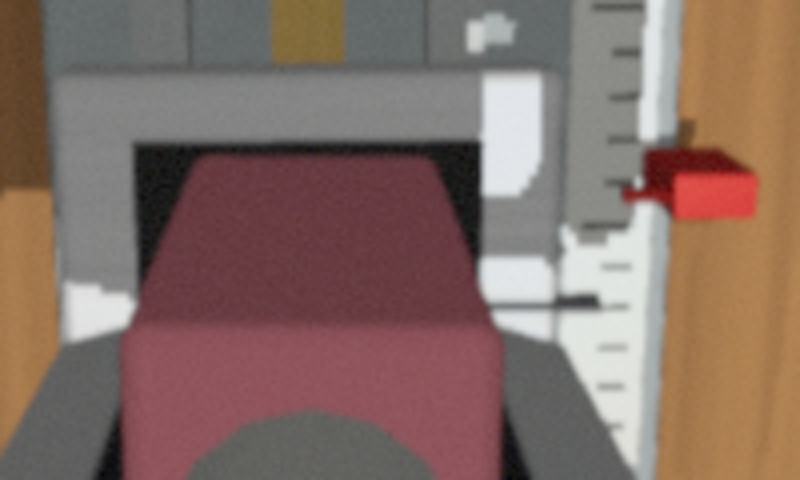

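>>> move_arm(
  grip=[0.3,0.3,0.3,0.3,0.3],
  travel=[
    [-0.0195,-0.0005,0],
    [0,0,0.015],
    [0,0,0.013],
    [0,0,0.002],
    [0,0,0.001],
  ],
  roll=[0,0,0,0,0],
)

```text
clock: 12.92
tcp_pos: [0.5088, -0.1144, 0.1051]
eef_rot: [[-0.0, 1.0, -0.001], [1.0, 0.0, 0.0], [0.0, -0.001, -1.0]]
ft_force: [-0.5, -0.2, -1.5]
finger_gap: 0.471
```

>>> move_arm(
  grip=[0.3,0.3],
  travel=[
    [0,0,0.001],
    [0,0,0],
  ],
  roll=[0,0],
)

```text
clock: 13.18
tcp_pos: [0.5093, -0.1147, 0.105]
eef_rot: [[-0.0, 1.0, 0.001], [1.0, 0.0, -0.0], [-0.0, 0.001, -1.0]]
ft_force: [0.1, 1.1, -1.2]
finger_gap: 0.469
```

>>> move_arm(
  grip=[0.3,0.3,0.3],
  travel=[
    [0,0,0.001],
    [0,0,0],
    [0,0,0],
  ],
  roll=[0,0,0],
)

```text
clock: 13.55
tcp_pos: [0.5094, -0.1149, 0.1041]
eef_rot: [[0.0, 1.0, 0.001], [1.0, -0.0, -0.0], [-0.0, 0.001, -1.0]]
ft_force: [0.5, 0.1, 0.5]
finger_gap: 0.467
```

Contact (force went from −1.4 to +0.5 N). A touch more, then open.

>>> move_arm(
  grip=[0.3,0.55,0.75,0.9,0.9],
  travel=[
    [0,0,0.0005],
    [0,0,0],
    [0,0,0],
    [0,0,0],
    [0,0,0],
  ],
  roll=[0,0,0,0,0],
)

```text
clock: 14.18
tcp_pos: [0.5089, -0.1147, 0.103]
eef_rot: [[0.0, 1.0, -0.0], [1.0, -0.0, 0.0], [0.0, -0.0, -1.0]]
ft_force: [0.4, -0.1, -0.3]
finger_gap: 0.828
```

>>> move_arm(
  grip=[0.9,0.9,0.9,0.9,0.9],
  travel=[
    [0,0,-0.02],
    [0,0,-0.04],
    [0,0,-0.05],
    [0,0,-0.03],
    [0,0,0],
  ],
  roll=[0,0,0,0,0],
)

```text
clock: 14.8
tcp_pos: [0.5109, -0.1155, 0.2461]
eef_rot: [[-0.0, 1.0, 0.006], [1.0, 0.0, -0.003], [-0.003, 0.006, -1.0]]
ft_force: [0.6, -0.7, 0.7]
finger_gap: 0.901
```

```bash
python3 - <<'E'
from h import *
im,p=shot("wrist","n_wrist.png")
print(pose(),arm.state()["clock"],arm.state()["finger_gap"],arm.state()["ft_force"])
im,p=shot("scene","n_scene.png"); crop(im,110,100,290,270,4,"n_sc.png")
E
```

```text
(array([ 0.50942323, -0.11491086,  0.24361144]), np.float64(89.99981028961021)) 14.85 0.8981497307120204 [ 0.14615335  0.30659654 -0.02233554]
```

View pics/n_wrist.png

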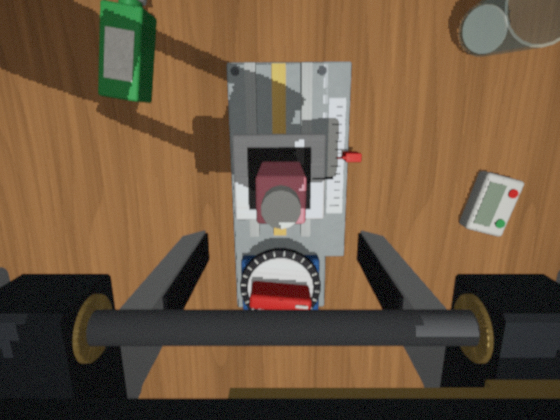

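View pics/n_sc.png

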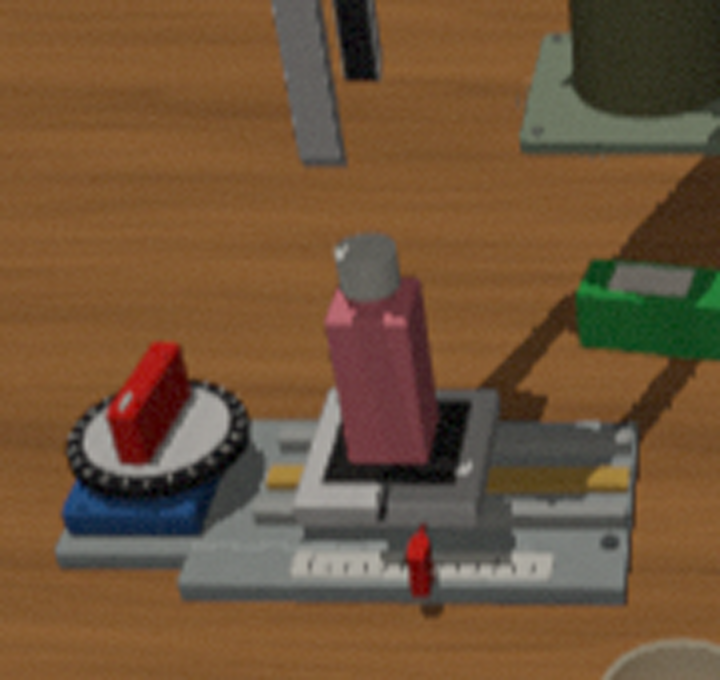

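```bash
python3 - <<'E'
from h import *
im,p=shot("wrist"); print(pose())
crop(im,220,100,370,320,3.6,"n_w.png")
print(back(p,[(241,285),(320,285),(280.5,249)],.052).round(4), proj(p,[(.5087,-.2488,.052)]))
plan([.5087,-.2488,.22],176.5,9)
E
```

```text
(array([ 0.50783469, -0.11428313,  0.24106947]), np.float64(89.99854273872772))
[[ 0.4577 -0.2418  0.052 ]
 [ 0.5535 -0.2417  0.052 ]
 [ 0.5057 -0.1951  0.052 ]] [[283.04226549 290.29321839]]
travel [[-0.0149, 0.0001, 0.0023], [-0.0148, -0.0024, 0.0024], [-0.0141, -0.0048, 0.0023], [-0.0132, -0.0072, 0.0024], [-0.0118, -0.0092, 0.0023]] roll [np.float64(-9.6), np.float64(-9.6), np.float64(-9.6), np.float64(-9.6), np.float64(-9.7)]
travel [[-0.01, -0.011, 0.0023], [-0.0081, -0.0126, 0.0024], [-0.0058, -0.0138, 0.0023], [-0.0035, -0.0145, 0.0024]] roll [np.float64(-9.6), np.float64(-9.6), np.float64(-9.6), np.float64(-9.6)]
end [ 0.5087 -0.2488  0.22  ] 176.5
```

View pics/n_w.png

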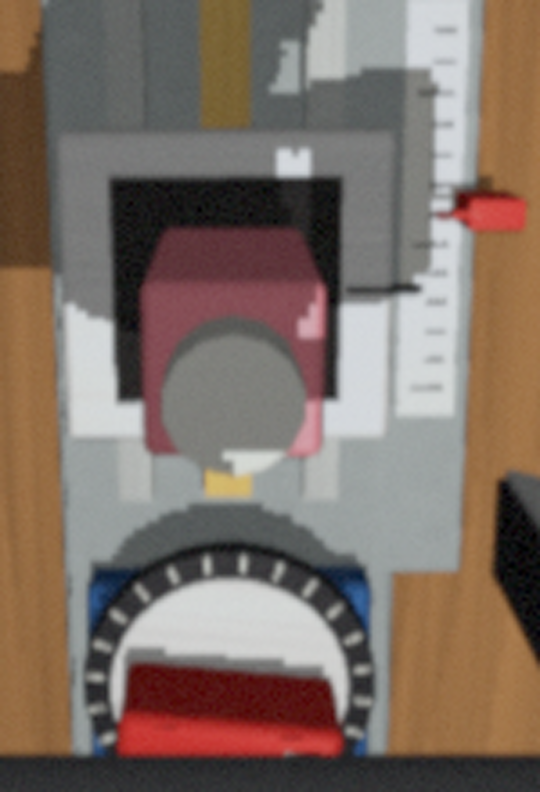

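```bash
python3 - <<'E'
from h import *
plan([.5090,-.2480,.17],175,9,start=([.5088,-.1148,.243],90))
E
```

```text
travel [[-0.0148, 0.0, 0.0081], [-0.0146, -0.0024, 0.0081], [-0.014, -0.0047, 0.0081], [-0.0131, -0.007, 0.0081], [-0.0117, -0.0091, 0.0082]] roll [-9.4, -9.5, -9.4, -9.5, -9.4]
travel [[-0.01, -0.0108, 0.0081], [-0.0082, -0.0124, 0.0081], [-0.006, -0.0135, 0.0081], [-0.0037, -0.0143, 0.0081]] roll [-9.5, -9.4, -9.5, -9.4]
end [ 0.509 -0.248  0.17 ] 175.0
```

>>> move_arm(
  grip=[0.9,0.9,0.9,0.9,0.9],
  travel=[
    [-0.0148,0,0.008],
    [-0.0146,-0.0024,0.008],
    [-0.014,-0.0047,0.008],
    [-0.0131,-0.007,0.008],
    [-0.0117,-0.0091,0.008],
  ],
  roll=[-9.4,-9.5,-9.4,-9.5,-9.4],
)

```text
clock: 15.58
tcp_pos: [0.5076, -0.1884, 0.2]
eef_rot: [[-0.737, 0.675, -0.004], [0.675, 0.737, 0.003], [0.005, -0.001, -1.0]]
ft_force: [0.1, 0.4, -0.4]
finger_gap: 0.9
```

>>> move_arm(
  grip=[0.7,0.7,0.7,0.7,0.7],
  travel=[
    [-0.01,-0.0108,0.008],
    [-0.0082,-0.0124,0.008],
    [-0.006,-0.0135,0.008],
    [-0.0037,-0.0143,0.008],
    [0,0,0],
  ],
  roll=[-9.5,-9.4,-9.5,-9.4,0],
)

```text
clock: 16.2
tcp_pos: [0.5073, -0.2474, 0.1679]
eef_rot: [[-0.996, 0.091, -0.005], [0.091, 0.996, 0.003], [0.005, 0.003, -1.0]]
ft_force: [0.5, 1.0, 0.7]
finger_gap: 0.698
```

```bash
python3 - <<'E'
from h import *
im,p=shot("wrist","o_wrist.png")
print(pose(),arm.state()["clock"],arm.state()["joints"].round(1))
print(proj(p,[(.509,-.248,.052),(.509,-.248,.09)]))
E
```

```text
(array([ 0.50785672, -0.24705171,  0.16881115]), np.float64(174.7942741363571)) 16.25 [ -34.7   12.6   91.8    0.    75.8 -119.5]
[[282.99657519 200.59761958]
 [283.20310926 211.88579494]]
```

View pics/o_wrist.png

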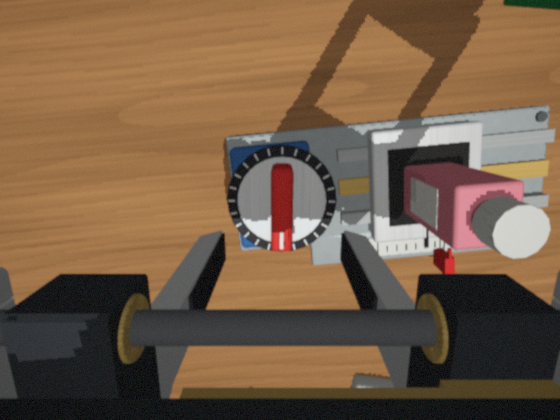

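>>> move_arm(
  grip=[0.6,0.6,0.6,0.6,0.6],
  travel=[
    [0,-0.0012,0.03],
    [0,0,0.04],
    [0,0,0.03],
    [0,0,0.01],
    [0,0,0],
  ],
  roll=[0,0,0,0,0],
)

```text
clock: 16.88
tcp_pos: [0.5089, -0.2484, 0.0608]
eef_rot: [[-0.996, 0.088, -0.001], [0.088, 0.996, 0.001], [0.001, 0.001, -1.0]]
ft_force: [-0.2, -0.2, 0.1]
finger_gap: 0.6
```

```bash
python3 - <<'E'
from h import *
im,p=shot("wrist","q_wrist.png")
print(pose(),arm.state()["clock"],arm.state()["ft_force"])
print(proj(p,[(.509,-.248,.052),(.509,-.248,.09)]))
E
```

```text
(array([ 0.50972145, -0.2491532 ,  0.06194415]), np.float64(174.97939633647152)) 16.925 [-0.60931128 -0.72566066  0.07385824]
[[285.36697832 240.39127781]
 [286.06242641 268.22948496]]
```

View pics/q_wrist.png

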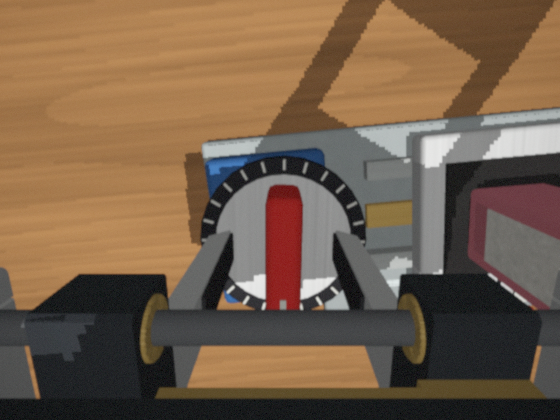

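>>> move_arm(
  grip=[0.1,0.1,0.1,0.1,0.1],
  travel=[
    [0.0015,0,0.001],
    [0,0,0],
    [0,0,0],
    [0,0,0],
    [0,0,0],
  ],
  roll=[0,0,0,0,0],
  squeeze=40,
)

```text
clock: 17.55
tcp_pos: [0.5078, -0.2483, 0.0605]
eef_rot: [[-0.996, 0.087, 0.0], [0.087, 0.996, 0.001], [-0.0, 0.001, -1.0]]
ft_force: [-0.3, 2.9, 3.2]
finger_gap: 0.189
```

>>> move_arm(
  grip=[0.1,0.1],
  travel=[
    [0,0,0],
    [0,0,0],
  ],
  roll=[0,0],
)

```text
clock: 17.8
tcp_pos: [0.5078, -0.2483, 0.0604]
eef_rot: [[-0.996, 0.087, 0.0], [0.087, 0.996, 0.001], [-0.0, 0.001, -1.0]]
ft_force: [0.0, 4.3, 4.8]
finger_gap: 0.187
```

>>> move_arm(
  grip=[0.1,0.1,0.1,0.1,0.1],
  travel=[
    [0,0,0],
    [0,0,0],
    [0,0,0],
    [0,0,0],
    [0,0,0],
  ],
  roll=[5,8,9,9,9],
)

```text
clock: 18.42
tcp_pos: [0.5081, -0.2476, 0.0604]
eef_rot: [[-0.704, 0.71, 0.001], [0.71, 0.704, 0.002], [0.001, 0.002, -1.0]]
ft_force: [0.6, 5.1, 5.2]
finger_gap: 0.189
```

>>> move_arm(
  grip=[0.1,0.1,0.1,0.1,0.1],
  travel=[
    [0,0,0],
    [0,0,0],
    [0,0,0],
    [0,0,0],
    [0,0,0],
  ],
  roll=[9,9,9,9,9],
)

```text
clock: 19.05
tcp_pos: [0.5088, -0.2473, 0.0604]
eef_rot: [[0.005, 1.0, 0.002], [1.0, -0.005, 0.003], [0.003, 0.002, -1.0]]
ft_force: [2.3, 6.4, 3.5]
finger_gap: 0.193
```

>>> move_arm(
  grip=[0.1,0.1,0.1,0.1,0.1],
  travel=[
    [0,0,0],
    [0,0,0],
    [0,0,0],
    [0,0,0],
    [0,0,0],
  ],
  roll=[9,9,9,9,9],
)

```text
clock: 19.68
tcp_pos: [0.5096, -0.2476, 0.0605]
eef_rot: [[0.71, 0.704, 0.004], [0.704, -0.71, 0.002], [0.004, 0.002, -1.0]]
ft_force: [4.5, 6.2, 2.0]
finger_gap: 0.188
```

```bash
python3 - <<'E'
from h import *
im,p=shot("wrist","r_wrist.png")
print(pose(),arm.state()["clock"],arm.state()["ft_force"],arm.state()["joints"].round(1))
im,p=shot("scene","r_scene.png"); crop(im,110,100,290,270,4,"r_sc.png")
E
```

```text
(array([ 0.50960415, -0.24761847,  0.06045172]), np.float64(44.48481063163756)) 19.725 [3.81228153 6.48789956 2.10194447] [-34.8  19.9  96.8   0.2  63.2  10.6]
```

View pics/r_wrist.png

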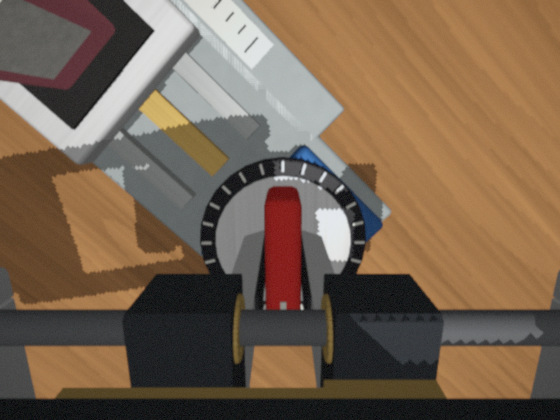

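View pics/r_sc.png

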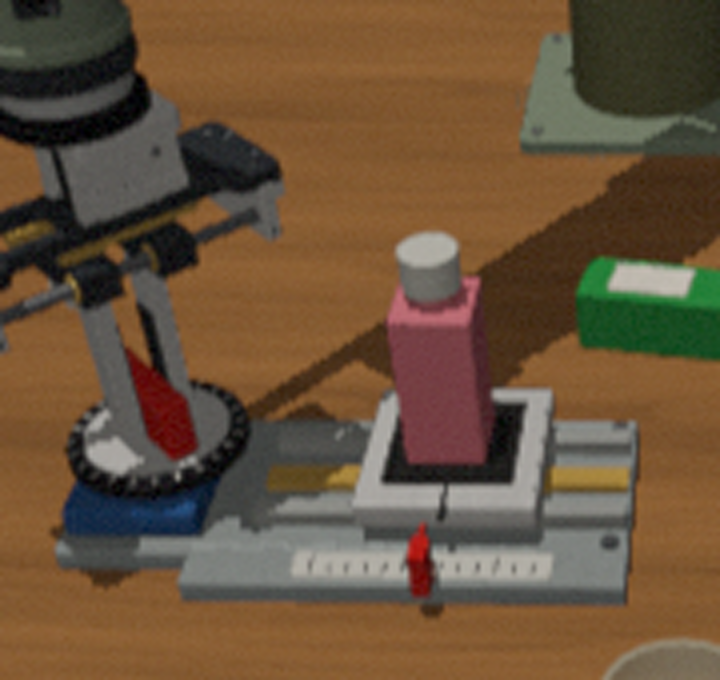

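>>> move_arm(
  grip=[0.1,0.1,0.1],
  travel=[
    [0,0,0],
    [0,0,0],
    [0,0,0],
  ],
  roll=[8,7,0],
)

```text
clock: 20.15
tcp_pos: [0.5098, -0.2478, 0.0605]
eef_rot: [[0.867, 0.499, 0.004], [0.499, -0.867, 0.002], [0.005, 0.001, -1.0]]
ft_force: [5.0, 5.9, 1.6]
finger_gap: 0.187
```

```bash
python3 - <<'E'
from h import *
print(pose(),arm.state()["clock"],arm.state()["ft_force"],arm.state()["ft_torque"])
for n in ("scene","side"):
    im,p=shot(n,f"s_{n}.png")
    if n=="scene": crop(im,180,190,270,260,8,"s_sc.png")
    else: crop(im,290,220,370,290,8,"s_sd.png")
E
```

```text
(array([ 0.5097984 , -0.24783022,  0.06047849]), np.float64(29.944500817790207)) 20.15 [5.04141838 5.90788236 1.56346928] [ 1.1797519  -0.93177847 -0.0441768 ]
```

View pics/s_sc.png

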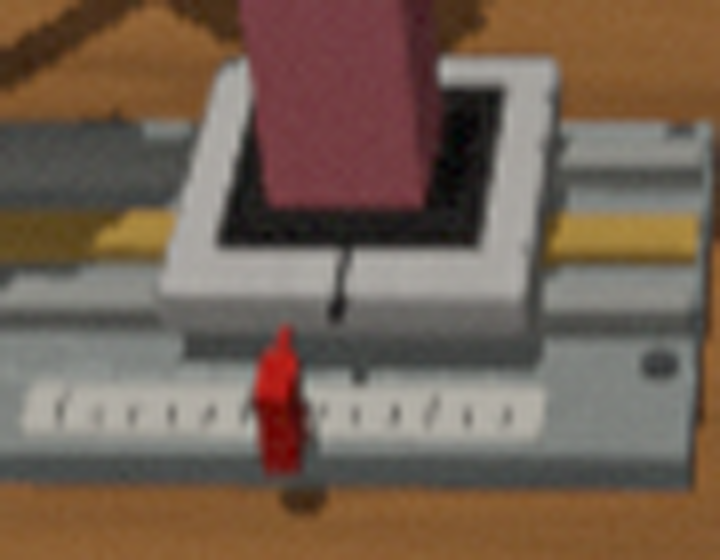

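View pics/s_sd.png

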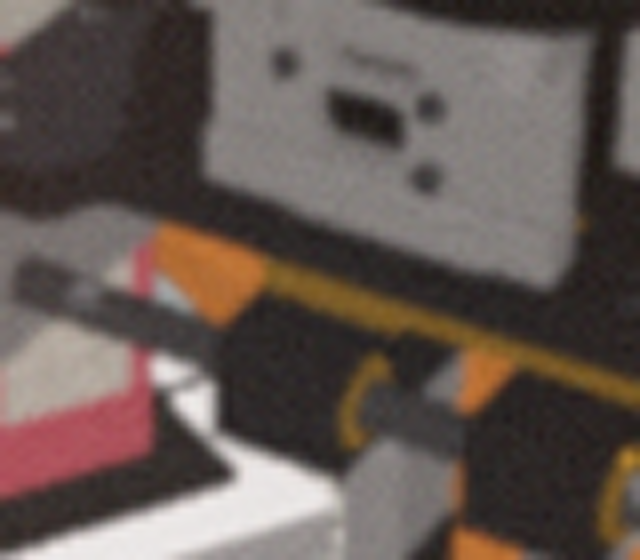

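```bash
cat >> h.py <<'E'
def wcam(tcp,yaw,_c={}):
    if not _c:
        s=arm.state(); p=arm.camera_params("wrist"); R=s["eef_rot"]
        _c["o"]=R.T@(p["xyz"]-s["tcp_pos"]); _c["r"]=R.T@p["rotation"]; _c["p"]=p
    a=np.radians(yaw); R=np.array([[np.cos(a),np.sin(a),0],[np.sin(a),-np.cos(a),0],[0,0,-1.]])
    q=dict(_c["p"]); q["xyz"]=np.array(tcp)+R@_c["o"]; q["rotation"]=R@_c["r"]; return q
def tri(obs):
    A=np.zeros((3,3));b=np.zeros(3); L=[]
    for p,uv in obs:
        d=p["rotation"]@np.array([(uv[0]-p["cx"])/p["fx"],(uv[1]-p["cy"])/p["fy"],1]); d/=np.linalg.norm(d)
        M=np.eye(3)-np.outer(d,d); A+=M; b+=M@p["xyz"]; L.append((M,p["xyz"]))
    X=np.linalg.solve(A,b); return X,[np.linalg.norm(M@(X-c)) for M,c in L]
E
python3 - <<'E'
from h import *
m=wcam([.5088,-.0944,.136],90.0); n=wcam([.5083,-.1146,.2423],90); sc=arm.camera_params("scene")
s0=np.array((463,270))/4.4+[110,170]; i0=np.array((419,262))/4.4+[110,170]
print("mark",tri([(m,(361,198.25)),(n,(341.7,159.2)),(sc,(215.6,231.25))]))
print("index",tri([(m,(354.5,225.25)),(n,(336.7,180.3)),(sc,i0)]))
for z in(.03,.036,.04,.044): print(z,"scene mark",back(sc,[(215.6,231.25)],z)[0],"idx",back(sc,[(221.9,229.75)],z)[0],"m mark",back(m,[(361,198.25)],z)[0],"idx0",back(m,[(354.5,225.25)],z)[0],"n",back(n,[(341.7,159.2),(336.7,180.3)],z)[:,1])
E
```

```text
mark (array([ 0.57588341, -0.09005556,  0.04180317]), [np.float64(0.0003557839762540406), np.float64(0.00037702936108590615), np.float64(4.941659611392282e-05)])
index (array([ 0.57129741, -0.11356109,  0.04233313]), [np.float64(0.00012938265741618824), np.float64(0.0008512291274937381), np.float64(0.0007236774859144471)])
0.03 scene mark [ 0.56242928 -0.09350285  0.03      ] idx [ 0.55730907 -0.08061711  0.03      ] m mark [ 0.57843312 -0.09267141  0.03      ] idx0 [ 0.57406437 -0.11748223  0.03      ] n [-0.09172908 -0.11671642]
0.036 scene mark [ 0.56923118 -0.09175125  0.036     ] idx [ 0.56416309 -0.07899671  0.036     ] m mark [ 0.57699007 -0.09121965  0.036     ] idx0 [ 0.57271325 -0.11550836  0.036     ] n [-0.09099568 -0.11559999]
0.04 scene mark [ 0.57376578 -0.09058352  0.04      ] idx [ 0.56873245 -0.07791644  0.04      ] m mark [ 0.57602804 -0.09025182  0.04      ] idx0 [ 0.57181251 -0.11419244  0.04      ] n [-0.09050675 -0.1148557 ]
0.044 scene mark [ 0.57830037 -0.08941579  0.044     ] idx [ 0.5733018  -0.07683617  0.044     ] m mark [ 0.575066   -0.08928398  0.044     ] idx0 [ 0.57091176 -0.11287652  0.044     ] n [-0.09001781 -0.11411142]
```

>>> move_arm(
  grip=[0.1,0.1,0.1,0.1,0.1],
  travel=[
    [0,0,0],
    [0,0,0],
    [0,0,0],
    [0,0,0],
    [0,0,0],
  ],
  roll=[-6,-9,-9,-9,-9],
)

```text
clock: 20.88
tcp_pos: [0.5092, -0.2474, 0.0604]
eef_rot: [[0.305, 0.952, 0.003], [0.952, -0.305, 0.003], [0.004, 0.002, -1.0]]
ft_force: [3.1, 7.2, 4.5]
finger_gap: 0.191
```

>>> move_arm(
  grip=[0.1,0.1,0.1,0.1,0.1],
  travel=[
    [0,0,0],
    [0,0,0],
    [0,0,0],
    [0,0,0],
    [0,0,0],
  ],
  roll=[-9,-9,-8,0,0],
)

```text
clock: 21.5
tcp_pos: [0.5087, -0.2473, 0.0604]
eef_rot: [[-0.139, 0.99, 0.002], [0.99, 0.139, 0.003], [0.002, 0.002, -1.0]]
ft_force: [2.1, 6.5, 3.9]
finger_gap: 0.189
```

```bash
python3 - <<'E'
from h import *
print(pose(),arm.state()["clock"],arm.state()["ft_force"],arm.state()["ft_torque"])
im,p=shot("scene",f"t_scene.png")
crop(im,180,190,270,260,8,"t_sc.png")
im,p=shot("wrist","t_wrist.png")
E
```

```text
(array([ 0.50869462, -0.24734842,  0.06041914]), np.float64(97.99864680071957)) 21.5 [2.09332629 6.54344534 3.90189038] [ 1.37231667 -0.49550825  0.00344358]
```

View pics/t_sc.png

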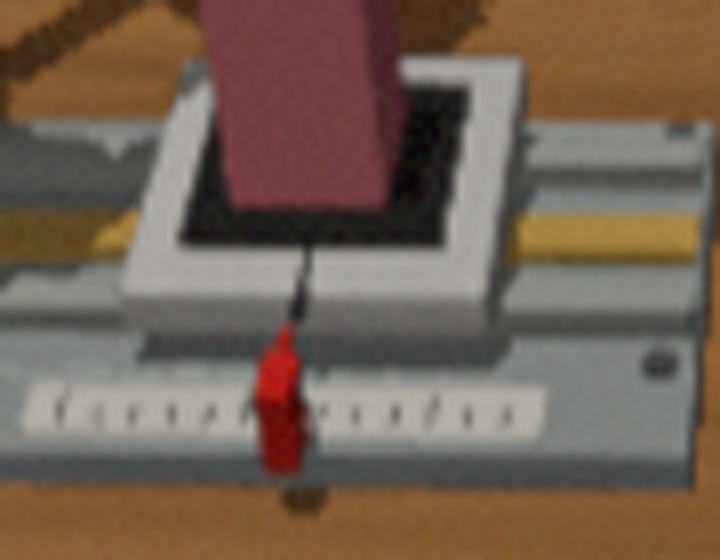

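View pics/t_wrist.png

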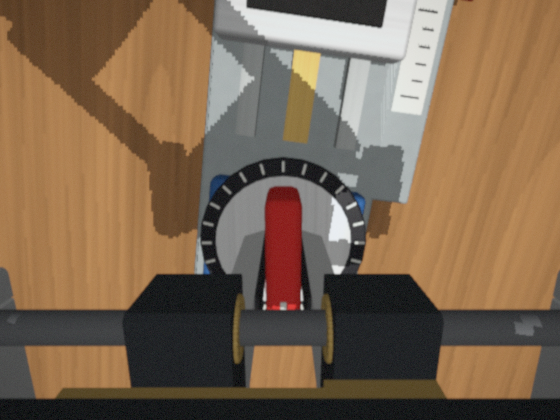

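>>> move_arm(
  grip=[0.25,0.35,0.5,0.5,0.5],
  travel=[
    [0,0,0],
    [0,0,0],
    [0,0,0],
    [0,0,-0.02],
    [0,0,-0.04],
  ],
  roll=[0,0,0,0,0],
)

```text
clock: 22.22
tcp_pos: [0.5057, -0.2482, 0.1184]
eef_rot: [[-0.139, 0.99, -0.005], [0.99, 0.139, 0.003], [0.003, -0.004, -1.0]]
ft_force: [0.2, 0.3, 1.8]
finger_gap: 0.502
```

>>> move_arm(
  grip=[0.5,0.5,0.5,0.5,0.5],
  travel=[
    [0.0335,0.038,0],
    [0.0335,0.038,0],
    [0,0,0.035],
    [0,0,0],
    [0,0,0],
  ],
  roll=[0,0,0,0,0],
)

```text
clock: 22.85
tcp_pos: [0.5735, -0.1727, 0.0855]
eef_rot: [[-0.138, 0.99, 0.0], [0.99, 0.138, -0.0], [-0.0, -0.0, -1.0]]
ft_force: [-0.6, -0.5, 0.5]
finger_gap: 0.505
```

```bash
python3 - <<'E'
from h import *
print(pose(),arm.state()["clock"],arm.state()["ft_force"],arm.state()["ft_torque"])
im,p=shot("wrist","u_wrist.png")
u=proj(p,[(.576,-.09,.042)])[0]; print(u)
x,y=u.astype(int); x0=max(0,x-70);y0=max(0,y-60); crop(im,x0,y0,x0+130,y0+100,6,"u_w.png"); print(x0,y0)
E
```

```text
(array([ 0.57345896, -0.17267716,  0.08554855]), np.float64(97.95764283637918)) 22.85 [-0.59549023 -0.53644335  0.52835498] [-0.02711347 -0.09357834 -0.00376046]
[304.89949408  98.35378092]
234 38
```

View pics/u_w.png

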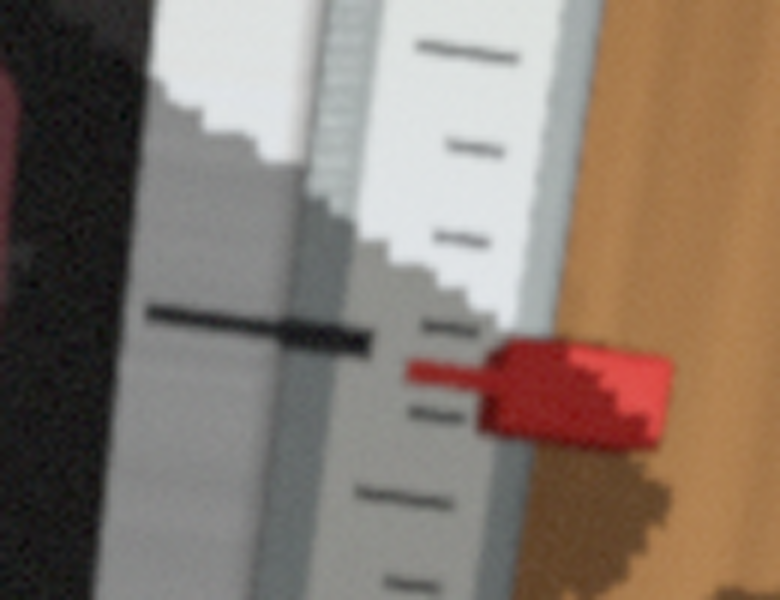

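View pics/u_wrist.png

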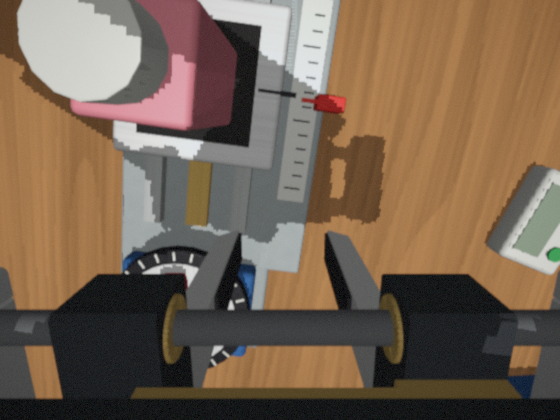

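```bash
python3 - <<'E'
from h import *
p=arm.camera_params("wrist"); print(p["xyz"])
P=back(p,[(295.7,95.2),(302,100)],.042); print(P,P[0]-P[1]); print(back(p,[(295.7,95.2)],.044))
# scale edge direction & index line dir
L=back(p,[(234+150/6,38+313/6),(234+370/6,38+343/6)],.044); d=L[1]-L[0]; print("index line yaw",np.degrees(np.arctan2(d[1],d[0])))
E=back(p,[(234+120/6,38+340/6),(234+600/6,38+0/6)],0)
e=back(p,np.array([(603,0),(513,600)])/6+[234,38],.015); d=e[0]-e[1]; print("ledge edge yaw",np.degrees(np.arctan2(d[1],d[0])))
E
```

```text
[ 0.56385469 -0.10349253  0.26522484]
[[ 0.57052539 -0.08925778  0.042     ]
 [ 0.57493619 -0.09159066  0.042     ]] [-0.0044108   0.00233288  0.        ]
[[ 0.57046562 -0.08938532  0.044     ]]
index line yaw 0.5516666388907078
ledge edge yaw 90.8156537096725
```

>>> move_arm(
  grip=[0.5,0.5,0.5,0.5,0.5],
  travel=[
    [0,0,-0.035],
    [-0.033,-0.038,0],
    [-0.033,-0.038,0],
    [0,0,0.03],
    [0,0,0.03],
  ],
  roll=[0,0,0,0,0],
)

```text
clock: 23.52
tcp_pos: [0.5081, -0.2505, 0.0619]
eef_rot: [[-0.136, 0.991, 0.004], [0.991, 0.136, -0.003], [-0.003, 0.004, -1.0]]
ft_force: [0.2, 0.1, -0.2]
finger_gap: 0.502
```

```bash
python3 - <<'E'
from h import *
im,p=shot("wrist","v_wrist.png")
print(pose(),arm.state()["clock"],arm.state()["ft_force"])
E
```

```text
(array([ 0.50499976, -0.24805493,  0.05710221]), np.float64(97.85537103838965)) 23.575 [-1.65165524  0.53515115 -2.17217646]
```

View pics/v_wrist.png

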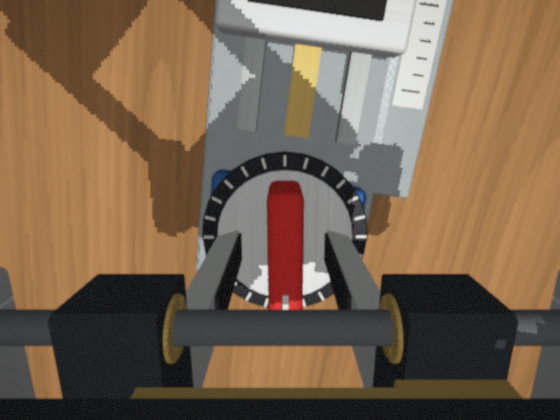

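>>> move_arm(
  grip=[0.5,0.1,0.1,0.1,0.1],
  travel=[
    [0,0,0],
    [0,0,0],
    [0,0,0],
    [0,0,0],
    [0,0,0],
  ],
  roll=[0,0,0,0,0],
  squeeze=40,
)

```text
clock: 24.2
tcp_pos: [0.5088, -0.2482, 0.0611]
eef_rot: [[-0.139, 0.99, 0.003], [0.99, 0.139, -0.001], [-0.001, 0.003, -1.0]]
ft_force: [2.0, 0.7, 2.8]
finger_gap: 0.19
```

>>> move_arm(
  grip=[0.1,0.1],
  travel=[
    [0,0,0],
    [0,0,0],
  ],
  roll=[0,0],
)

```text
clock: 24.45
tcp_pos: [0.5088, -0.2482, 0.0611]
eef_rot: [[-0.139, 0.99, 0.003], [0.99, 0.139, -0.001], [-0.001, 0.003, -1.0]]
ft_force: [3.1, 2.2, 3.8]
finger_gap: 0.184
```

```bash
python3 - <<'E'
from h import *
print(pose(),arm.state()["clock"],arm.state()["ft_force"],arm.state()["finger_gap"])
E
```

```text
(array([ 0.50879827, -0.24816493,  0.06108447]), np.float64(98.00112910354107)) 24.45 [3.14108332 2.20658731 3.79031212] 0.18422808731636955
```

>>> move_arm(
  grip=[0.1,0.1,0.1,0.1,0.1],
  travel=[
    [0,0,0],
    [0,0,0],
    [0,0,0],
    [0,0,0],
    [0,0,0],
  ],
  roll=[-4,-4,-1,0,0],
)

```text
clock: 25.08
tcp_pos: [0.5088, -0.2482, 0.0611]
eef_rot: [[-0.291, 0.957, 0.003], [0.957, 0.291, -0.001], [-0.001, 0.002, -1.0]]
ft_force: [4.2, 1.7, 4.5]
finger_gap: 0.19
```

>>> move_arm(
  grip=[0.25,0.35,0.5,0.5,0.5],
  travel=[
    [0,0,0],
    [0,0,0],
    [0,0,0],
    [0,0,-0.02],
    [0,0,-0.04],
  ],
  roll=[0,0,0,0,0],
)

```text
clock: 25.7
tcp_pos: [0.505, -0.2467, 0.118]
eef_rot: [[-0.292, 0.956, -0.006], [0.956, 0.292, 0.004], [0.005, -0.005, -1.0]]
ft_force: [0.2, -0.1, 0.2]
finger_gap: 0.505
```

>>> move_arm(
  grip=[0.5,0.5,0.5,0.5,0.5],
  travel=[
    [0.027,0.042,0],
    [0.027,0.042,0],
    [0,0,0.035],
    [0,0,0],
    [0,0,0],
  ],
  roll=[8,9,0,0,0],
)

```text
clock: 26.32
tcp_pos: [0.5765, -0.177, 0.0853]
eef_rot: [[0.001, 1.0, -0.001], [1.0, -0.001, 0.0], [0.0, -0.001, -1.0]]
ft_force: [-0.4, -0.8, 0.2]
finger_gap: 0.499
```

```bash
python3 - <<'E'
from h import *
print(pose(),arm.state()["clock"],arm.state()["ft_force"],arm.state()["ft_torque"])
im,p=shot("wrist","w_wrist.png")
u=proj(p,[(.574,-.091,.042)])[0]; print(u)
x,y=u.astype(int); x0=max(0,x-70);y0=max(0,y-60); crop(im,x0,y0,x0+130,y0+100,6,"w_w.png"); print(x0,y0)
E
```

```text
(array([ 0.57654399, -0.17702588,  0.0852576 ]), np.float64(89.96883893122387)) 26.325 [-0.42180048 -0.83434554  0.19504811] [ 0.00039417 -0.11414016  0.04776406]
[278.55689619  90.89973537]
208 30
```

View pics/w_w.png

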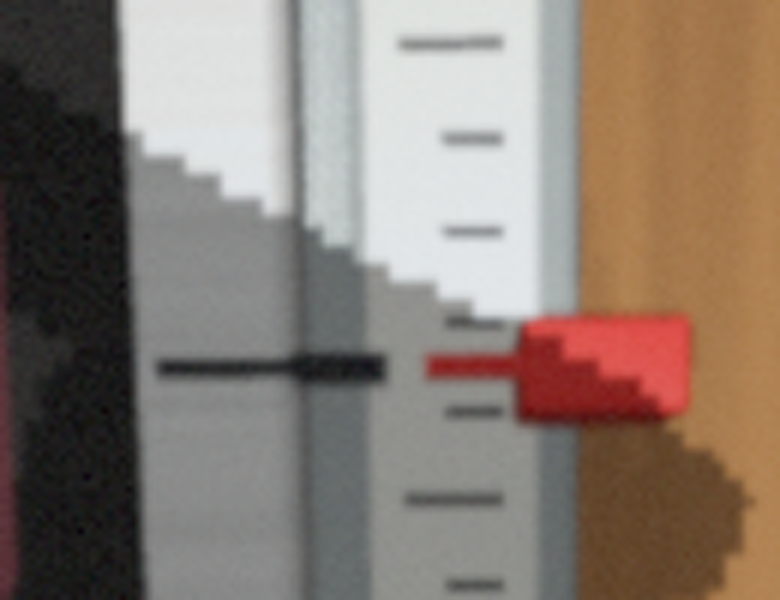

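View pics/w_wrist.png

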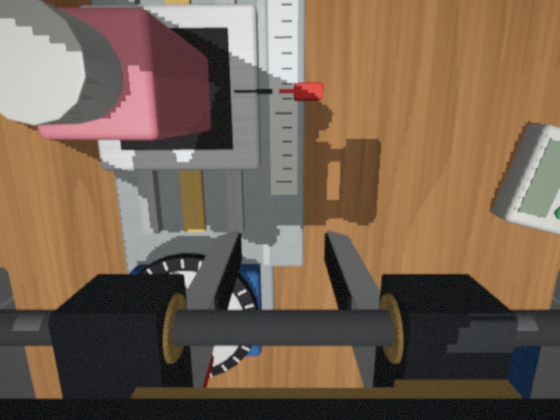

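>>> move_arm(
  grip=[0.5,0.5,0.5,0.5,0.5],
  travel=[
    [0,0,-0.05],
    [-0.03,-0.03,-0.05],
    [-0.05,-0.03,-0.03],
    [0,0,0],
    [0,0,0],
  ],
  roll=[0,0,0,0,0],
)

```text
clock: 27.0
tcp_pos: [0.5196, -0.253, 0.2119]
eef_rot: [[0.001, 1.0, 0.001], [1.0, -0.001, 0.0], [0.0, 0.001, -1.0]]
ft_force: [0.3, 0.6, -0.2]
finger_gap: 0.5
```

```bash
python3 - <<'E'
from h import *
print(pose(),arm.state()["clock"])
im,p=shot("wrist","x_wrist.png"); im,p=shot("scene","x_scene.png")
E
```

```text
(array([ 0.51964408, -0.25304641,  0.21193067]), np.float64(89.91494734267197)) 27.0
```

View pics/x_wrist.png

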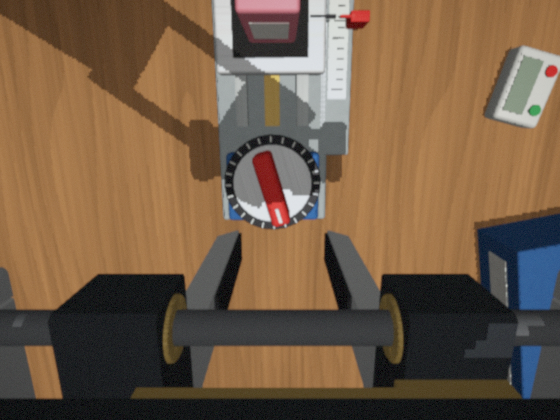

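View pics/x_scene.png

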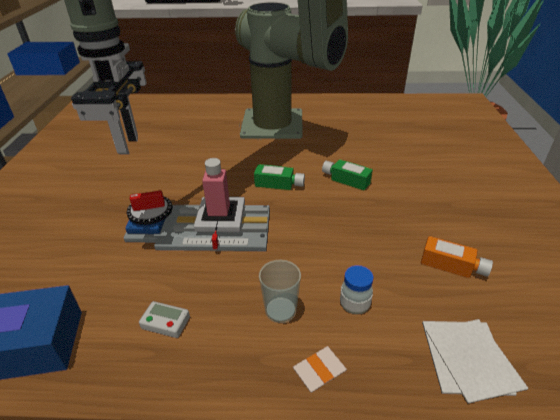

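```bash
python3 -c "
from plant import arm
print(arm.job_done(), arm.state()['clock'])"
```

```text
the job is handed in; nothing more can be done
the job is handed in; nothing more can be done
```

The job is done and handed in at about 27 s of the 67 s allowed; no verdict was reported.

- **Bottle:** I gripped the cap lightly and swung the pink bottle upright over its base edge. I let go and saw in the pictures that it stood. I then gripped it again by the body and set it down upright on the black pad, lowering it until the force reading showed contact before opening.
- **Carriage:** I ran it about 13 mm past the pointer, by the scene camera. I turned back through the play, let go and measured 2.4 mm still to go. Then I finished with a 9° turn in the return direction.
- **Last checks:**
  - In the close-up wrist picture, the index and pointer line up within about 0.2–0.3 mm.
  - The bar was still within about 2° of where I let go, and the carriage followed the last turn, so the backlash should be taken up on the return side. I could not read the play directly.
  - The bottle was standing, the beaker, timer and jar showed no movement, and the robot was touching nothing.
- **Disagreements:** the scene and side cameras placed the pad 4–5 mm apart, so I relied on the wrist camera for the fine measurements. No check failed.

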